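# Lay up a laminated carving blank in its jig

## Robot

A 6-joint arm with a two-finger parallel gripper is mounted at the origin on a cart in front of the work surface, level with it; the furniture and walls round the work are solid. World frame = base frame: x ahead of the robot, y to its left, z up, the work surface at z = 0. Lengths are in m, angles in rad, forces in N, time in s.
With the tool pointing down it reaches from about 0.225 to 0.875 m from the base axis. Payload 3.4 kg.
Tool frame: the origin (TCP) lies midway between the tips of the shut fingers; the grasp point (between the pads) lies 19 mm behind it; z points along the fingers, y is the line along which they close (so a half turn about z gives the same grasp; the last joint's range is limited). The gripper opens to 85 mm and grips with 20 to 120 N. Pads are 22 mm wide; open, the fingers measure 114 mm over their backs; the gripper's body (76 mm by 85 mm) begins 54 mm behind the grasp point. The pads swing forward as they close: fully open they stand 13 mm farther back than shut.
Start: joints at [1.036, 0.276, 1.505, -0, 1.361, -0.121], TCP at [0.231, 0.526, 0.192] pointing down, gripper open.
Joint ranges: [-2.89, 2.89], [-0.75, 2.08], [0.22, 2.7], [-1.18, 4.32], [0.11, 2.71], [-2.7, 2.7]. Speed limits (rad/s): [2.57, 2.57, 3.14, 3.14, 3.14, 3.14].

## Interface

Orientations are given as a unit quaternion [w, x, y, z].
In Python, from plant import bot, optics, nets gives the robot as it stands.
- The arm moves only by the tool servo_tool, never from a script. Its argument "motion" is a list that holds one entry, the list of rows, each a list of 7 numbers: the shift along the tool's x, y, z in mm, then the turn, a rotation vector about the tool's x, y, z in degrees, then the opening, from 0 (shut) to 1 (fully open). In form: [[[x, y, z, ax, ay, az, hand], ...]]. A call has 1 to 20 rows; each row is the pose to reach, as a shift and turn from the pose commanded when the call began, along the tool's axes at that moment; what a row does not reach only later rows make up. A row lasts 1/10 s, in which the tool goes at most 50 mm and 8.59 degrees, less where a joint would pass 70% of its speed; a pose out of reach is approached as far as the arm can. A call with a gripper value outside its range is refused whole. The fingers move at their own pace and stop on an object; "newtons" is the grip in N (left out, the last holds). Time passes only in rows, so rows that repeat a pose let the fingers close. It gives the time, the measured TCP pose, the force, the opening and the grip force at its end, in the units of the state.
- bot.read_state(): the state, without advancing time (a new reading comes with each control period).
- optics.camera(name): name is "side" or "top"; returns (picture, depth): 400x640x3 uint8, red, green, blue; 400x640 float32, m along the optical axis (not along the pixel's ray), 0 where there is no reading.
- optics.camera_params(name): a dict with "fovy" (degrees; the focal length in pixels is half the picture's height over the tangent of half this angle, whatever the lens; pixels are square), "cx", "cy" (the principal point, pixels), "dist" ([k1, k2, p1, p2, k3] as OpenCV has them; the pictures are not rectified), "position" and "rotation" of the camera in the world. Camera axes: x right, y down, z forward; pixel columns grow to the right and rows downward; lengths in m; the calibration is good to about 2 mm. A picture is of the moment at which its call begins. camera_params takes no time and is no camera call.
- bot.finish_job(): hands the job in; it is judged then, once.
Trained networks look in the newest picture that a camera, given by its name, has taken for a name from the list of things; names that differ only in an ending like _2 or _b are one class to them, and where a whole thing is asked for, a point or a joint stands for the part that bears it (a point fixed in the world has none). Each returns a list of dicts, best first, with "confidence" (0 to 1); they miss things now and then, are a little off and sometimes report something else, mostly with a low value. They report only what shows in the picture. A call takes as long as a camera call.
- nets.spot_in(camera, target): "centre" ([x, y, z] in m, in the coordinates of the camera as it stood for that picture, good to about 4 mm: the middle of the surface that is visible of it).
- nets.tip_of(camera, target): "centre" ([x, y, z] in m, in the coordinates of the camera as it stood for that picture, good to about 4 mm: a listed point, or the origin of a listed thing).
The state is a dict: "t": time; "qpos": joint angles; "qvel": joint speeds; "tau": joint torques, N m; "position": TCP position; "orientation": TCP orientation; "ft_force": force on the tool from outside, world axes, zero at the start; "moment": the same for the moment, N m; "opening": finger opening in m; "grasp_force": force on a finger pad.
Only numpy, scipy, OpenCV 4.12 (cv2) and the standard library are available. Lean on these libraries where they do the work, as an engineer would, in place of code of your own. Each camera call takes 0.05 s, during which the arm holds its last target. There are 200 camera calls.

## Task

Lift the green cover off the lay-up jig and set it aside. Then stack the blank squarely in the jig's pocket: first the thick dark body block, then every red spacer that lies on the bench (two to four, in any order), last the thin dark top plate with the brass disc, each lying flat on the one below. Finally put the cover back so that it sits seated and level on the jig's rim, and leave the tape, eraser, jar and bottle where they are.

Things in the scene. Friction and masses are not known exactly. Their poses are not given: they have to be found in the camera images.
- jig: Lay-up jig, fixed to the bench: plywood base 136 x 92 x 10 mm (x, y, z of its frame) with two aluminium U-shaped end stops facing each other along x. Origin: centre of the base's underside; z up. Stop walls are 8 mm thick, 66 mm high over the base. Each U wraps 12 mm round the long sides, which are open for the fingers over the middle 70 mm. The jig's yaw varies.
- jig_floor (a point): Centre of the jig's pocket floor (the base top, 10 mm over the bench), axes as the jig's. The pocket between the stops measures 94 mm along x by 48 mm along y, 2 mm clearance a side for the 90 x 44 mm parts; the upper 8 mm of the walls are bevelled inside as a lead-in.
- jig_rim (a point): Centre of the jig's mouth, level with the rim of the stops, 66 mm above the pocket floor. The rim's outer outline is 110 x 64 mm. The tallest stack (4 spacers) ends 2 mm below the rim.
- cover: Loose green cover, 125 x 79 mm, about 120 g: 6 mm plate with a skirt 5 mm thick hanging 8 mm below it all round (inside 115 x 69 mm, so it drops over the rim with 2.5 mm to spare a side). Origin: centre of the skirt's lower edge plane; plate underside at z = 8 mm. Seated on the jig its origin is 8 mm below the rim. It starts seated on the empty jig. A half turn makes no difference.
- cover_handle (a point): Centre of the wooden handle block on the cover, 60 mm along the cover's x, 18 mm along its y, 28 mm high; 28 mm above the cover's origin. The bench right of the jig (x 0.40 to 0.54 m, y -0.17 to -0.29 m) is free for setting the cover down.
- body_block: Body of the blank: thick dark wood block 90 x 44 x 26 mm, about 75 g. Its origin is the centre of its underside; x runs along its length, y across its width, z up. A half turn about z makes no difference.
- top_plate: Top of the blank: dark wood plate 90 x 44 x 10 mm, about 32 g, with a brass disc 22 mm across let into the middle of its upper face. Its origin is the centre of its underside; x runs along its length, y across its width, z up. A half turn about z makes no difference.
- spacer1: Spacer: red-dyed wood lamella 90 x 44 x 7 mm, about 22 g; two to four interchangeable ones are there, absent ones read None. Its origin is the centre of its underside; x runs along its length, y across its width, z up. A half turn about z makes no difference.
- spacer2: Spacer: red-dyed wood lamella 90 x 44 x 7 mm, about 22 g; two to four interchangeable ones are there, absent ones read None. Its origin is the centre of its underside; x runs along its length, y across its width, z up. A half turn about z makes no difference.
- spacer3: Spacer: red-dyed wood lamella 90 x 44 x 7 mm, about 22 g; two to four interchangeable ones are there, absent ones read None. Its origin is the centre of its underside; x runs along its length, y across its width, z up. A half turn about z makes no difference.
- spacer4: Spacer: red-dyed wood lamella 90 x 44 x 7 mm, about 22 g; two to four interchangeable ones are there, absent ones read None. Its origin is the centre of its underside; x runs along its length, y across its width, z up. A half turn about z makes no difference.
- tape_roll: Roll of masking tape, 94 mm across, 25 mm high, lying flat; a bystander to leave where it is. Origin: centre of its underside.
- eraser: Blue and white eraser, 21 x 42 x 13 mm; a bystander to leave where it is. Origin: centre of its underside.
- wax_jar: Wax jar with silver lid, 70 mm across, 83 mm high; a bystander to leave where it is. Origin: centre of its underside.
- oil_bottle: Small brown oil bottle, 43 mm across, 92 mm high; a bystander to leave where it is. Origin: centre of its underside.

How it is judged:
On the way, in this order (a step that is already met when the one before it is completed fails the run):
1. the cover is off the jig, its centre more than 8 cm from the jig's (horizontal distance between cover and jig above 0.08 m), for 0.2 s.
2. the body block lies flat on the pocket floor (horizontal distance between body_block and jig below 0.004 m and angle between body_block's own z axis and vertical below 0.06 rad and angle between the x axis of body_block and the x axis of jig, either way round below 0.08 rad and z of body_block in the frame of jig between 0.008 and 0.0125 m), for 0.2 s.
3. all the spacers lie flat on the body block in the pocket (all of step 2 and horizontal distance between each of spacer1, spacer2, spacer3, spacer4 and jig below 0.004 m and angle between each of spacer1, spacer2, spacer3, spacer4's own z axis and vertical below 0.06 rad and angle between the x axis of each of spacer1, spacer2, spacer3, spacer4 and the x axis of jig, either way round below 0.08 rad and z of spacer1 in the frame of jig between 0.034 and 0.0595 m and z of spacer2 in the frame of jig between 0.034 and 0.0595 m and z of spacer3 in the frame of jig between 0.034 and 0.0595 m and z of spacer4 in the frame of jig between 0.034 and 0.0595 m), for 0.2 s.
4. the top plate lies flat on the spacers (all of step 3 and horizontal distance between top_plate and jig below 0.004 m and angle between top_plate's own z axis and vertical below 0.06 rad and angle between the x axis of top_plate and the x axis of jig, either way round below 0.08 rad and z of top_plate in the frame of jig between 0.048 and 0.0665 m and z of top_plate in the frame of spacer1 above 0.005 m and z of top_plate in the frame of spacer2 above 0.005 m and z of top_plate in the frame of spacer3 above 0.005 m and z of top_plate in the frame of spacer4 above 0.005 m), for 0.2 s.
5. the cover is seated level on the rim (horizontal distance between cover and jig below 0.005 m and angle between cover's own z axis and vertical below 0.03 rad and angle between the x axis of cover and the x axis of jig, either way round below 0.08 rad and z of cover in the frame of jig between 0.066 and 0.0705 m), for 0.2 s.
At the end, for the whole second after the job is handed in: Body, all spacers, then top plate stacked in the pocket: each within 4 mm of its centre, tilt < 0.06 rad, aligned within 0.08 rad. Cover seated on the rim: within 5 mm of centre, 2 mm of seated height, tilt < 0.03 rad, aligned within 0.08 rad. All at rest; bystanders moved < 3 cm (all of step 4 and all of step 5 and linear speed of each of body_block, spacer1, spacer2, spacer3, spacer4, top_plate, cover below 0.02 m/s); the robot touches nothing.
It fails at once if the tape roll is moved more than 3 cm (distance of tape_roll from where it was at the start of the episode above 0.03 m).
It fails at once if the eraser is moved more than 3 cm (distance of eraser from where it was at the start of the episode above 0.03 m).
It fails at once if the wax jar is moved more than 3 cm (distance of wax_jar from where it was at the start of the episode above 0.03 m).
It fails at once if the oil bottle is moved more than 3 cm (distance of oil_bottle from where it was at the start of the episode above 0.03 m).
Of spacer1, spacer2, spacer3, spacer4 only 2 to 4 are there at a start; the rules pass over those that are not, and their reading is None.
At some moment in a run one of cover, top_plate may be knocked a few centimetres aside while the robot is not near it.
Once in a run the grip may slacken for a moment while it holds something.
It also fails if it takes over 210 s, if anything falls off the work surface, if the arm or the gripper's body presses on something with over 40 N, if the wrist force passes 120 N, or if a joint passes its speed limit or range.

## Working session

There is one attempt and no reset: what is moved stays moved. The work goes in short steps, Python scripts to look and compute and a tool call to move; the robot and the scene stay as the last step left them, time stands still between calls to the robot, and variables do not carry over. Pictures are saved under pics/ and viewed, at most 14 in all, crops included, and the job is handed in when it is done.

Besides the shell and the picture viewer there is one more tool, called as name(argument=value, ...) on one line, values as JSON. servo_tool: Moves the arm, as the interface text tells. Its arguments: {"type":"object","properties":{"motion":{"type":"array"},"newtons":{"type":"number"}},"required":["motion"]}

```bash
ls; mkdir -p pics; python3 - <<'E'
from plant import bot, optics, nets
import cv2,numpy as np
for n in ("top","side"):
    im,d=optics.camera(n); cv2.imwrite(f"pics/{n}0.png",im[:,:,::-1]); p=optics.camera_params(n); print(n,p)
    R=np.array(p["rotation"])
    for t in ["jig_rim","cover","body_block","top_plate","spacer1","tape_roll","eraser","wax_jar","oil_bottle"]:
        for r in nets.tip_of(n,t)[:5]:
            c=np.array(r["centre"]); print(t,round(r["confidence"],2),(R@c+p["position"]).round(3) if R.shape==(3,3) else c)
print(bot.read_state())
E
```

```text
pics
top {'fovy': 51.901699108312044, 'cx': 320.7257844191085, 'cy': 203.70910502942223, 'dist': array([-0.10055127,  0.        ,  0.        ,  0.        ,  0.        ]), 'position': array([0.40974636, 0.0108278 , 1.01934449]), 'rotation': array([ 0.07444467, -0.68309276,  0.72226308, -0.07860222])}
cover 0.61 [-0.0076  0.1475  0.9421]
body_block 0.97 [-0.1104  0.0573  1.0268]
top_plate 0.63 [0.1318 0.0147 1.04  ]
spacer1 0.95 [ 0.2703 -0.0126  1.0455]
spacer1 0.93 [-0.1592  0.188   1.0006]
spacer1 0.93 [-0.2376  0.0606  1.0307]
spacer1 0.61 [0.0263 0.0122 1.0384]
tape_roll 0.9 [ 0.0603 -0.1101  1.0678]
tape_roll 0.29 [-0.2406  0.054   1.0293]
eraser 0.59 [-0.2713  0.153   1.0164]
wax_jar 0.88 [ 0.1564 -0.145   1.0812]
oil_bottle 0.79 [-0.0144 -0.1646  1.0801]
side {'fovy': 43.13907629577506, 'cx': 319.57612025436765, 'cy': 190.71953160114052, 'dist': array([0.03832868, 0.        , 0.        , 0.        , 0.        ]), 'position': array([0.28503606, 0.86404811, 0.67431489]), 'rotation': array([ 0.09673144, -0.16445252,  0.86343543, -0.46698785])}
jig_rim 0.96 [0.1552 0.0365 1.0405]
c
[... 449 characters left out ...]
t': 1.0, 'qpos': array([ 1.03596085e+00,  2.75865680e-01,  1.50488824e+00, -8.00952985e-07,
        1.36069794e+00, -1.20990298e-01]), 'qvel': array([-6.63091829e-05,  8.41607407e-04, -5.09535129e-04,  8.63170423e-04,
        3.61471606e-04,  4.21385763e-05]), 'tau': array([ 7.72153853e-04, -4.16658568e+01, -2.46102905e+01, -1.96645915e-04,
        4.14180886e-05, -3.40789029e-05]), 'position': array([0.23124795, 0.5264954 , 0.1920523 ]), 'orientation': array([2.30423977e-05, 2.05449032e-01, 9.78667814e-01, 6.65168715e-05]), 'ft_force': array([-0.97956751, -0.86526126, -0.20973619]), 'moment': array([-0.03283612,  0.01910011,  0.02244573]), 'grasp_force': 0.0, 'opening': 0.08571799856383464}
```

View pics/top0.png

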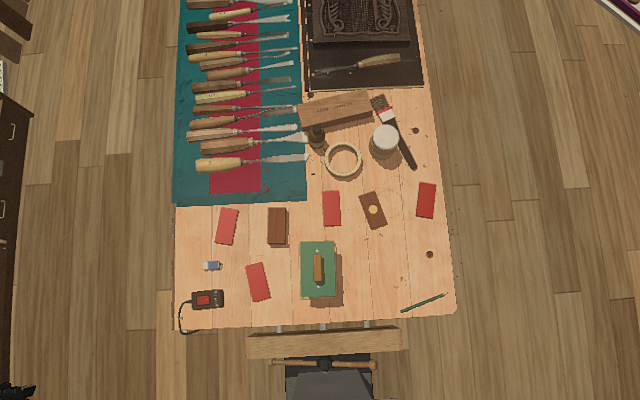

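View pics/side0.png

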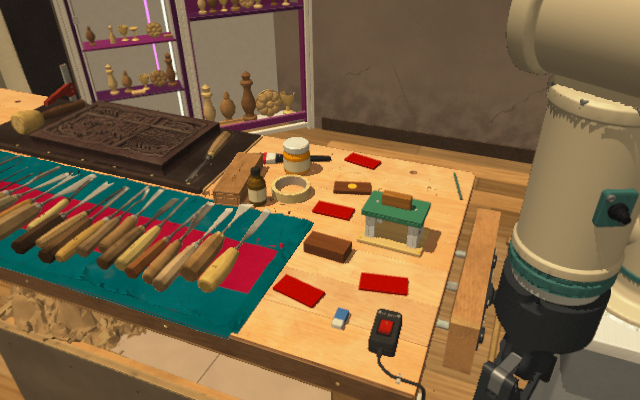

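```bash
cat > h.py <<'E'
from plant import bot, optics, nets
import cv2,numpy as np
from scipy.spatial.transform import Rotation as Ro
def rot(q): q=np.array(q); return Ro.from_quat(q[[1,2,3,0]]).as_matrix()
def cam(n):
    p=optics.camera_params(n); f=200/np.tan(np.radians(p["fovy"]/2))
    return np.array([[f,0,p["cx"]],[0,f,p["cy"]],[0,0,1]]),p["dist"],rot(p["rotation"]),p["position"]
def plane(n,px,z):
    "pixels -> world xyz on the plane at height z"
    K,d,R,t=cam(n); u=cv2.undistortPoints(np.array(px,float).reshape(-1,1,2),K,d)[:,0]
    r=np.c_[u,np.ones(len(u))]@R.T
    return t+r*((z-t[2])/r[:,2])[:,None]
def cloud(n,d):
    K,ds,R,t=cam(n); v,u=np.mgrid[:400,:640]
    x=cv2.undistortPoints(np.c_[u.ravel(),v.ravel()].astype(float).reshape(-1,1,2),K,ds)[:,0]
    return ((np.c_[x,np.ones(len(x))]*d.reshape(-1,1))@R.T+t).reshape(400,640,3)
def rect(n,mask,z):
    "centre, long, short, yaw of a mask's outline on the plane z (mm, deg)"
    c=max(cv2.findContours(mask.astype(np.uint8),cv2.RETR_EXTERNAL,cv2.CHAIN_APPROX_NONE)[0],key=cv2.contourArea)
    P=plane(n,c[:,0],z)[:,:2]*1000
    (x,y),(a,b),th=cv2.minAreaRect(P.astype(np.float32))
    if a<b: a,b,th=b,a,th+90
    th=(th+90)%180-90
    M=np.argwhere(mask)[:,::-1]; m=plane(n,M,z)[:,:2].mean(0)*1000
    return np.round([x,y,m[0],m[1],a,b,th],1)
def blobs(m,amin=150):
    k,l,s,c=cv2.connectedComponentsWithStats(m.astype(np.uint8)); return [l==i for i in range(1,k) if s[i,4]>amin]
def go(x,y,z,yaw):
    "shift and turn (tool axes, mm, deg) to TCP x,y,z mm with the finger line (tool y) across yaw deg"
    s=bot.read_state(); R=rot(s["orientation"]); p=s["position"]*1000
    tx=np.degrees(np.arctan2(R[1,0],R[0,0])); dy=(yaw-tx+90)%180-90
    print("t",s["t"],"at",p.round(1),"toolx yaw",tx.round(1),"-> shift",(R.T@(np.array([x,y,z])-p)).round(1),"turn z",-round(dy,1),"(alt %.1f)"%(-dy-180*np.sign(-dy)),"q6",s["qpos"][5].round(2))
E
python3 - <<'E'
from h import *
im,d=optics.camera("top"); W=cloud("top",d)*1000
hsv=cv2.cvtColor(im,cv2.COLOR_RGB2HSV).astype(int); H,S,V=hsv.transpose(2,0,1)
print("bench z",np.median(W[300:312,200:300,2][d[300:312,200:300]>0]), "cover plate z",np.median(W[245:290,304:310,2]),"handle z",np.median(W[262:275,317:320,2]))
ws=np.zeros_like(H,bool); ws[170:312,175:450]=1
red=((H<6)|(H>174))&(S>150)&(V>90)&ws
for b in blobs(red,250): print("red",np.argwhere(b).mean(0)[::-1].round(),np.median(W[b][:,2]).round(1),rect("top",b,7))
for n,(u,v),z in [("body",(277,225),26),("plate",(373,209),10),("cover",(307,269),82)]:
    m=(W[...,2]>z*0.6)&(W[...,2]<z*1.2+6)
    k=[b for b in blobs(m,100) if b[v,u]]
    c=im[v-4,u].astype(int); print(n,c,hsv[v-4,u],[ (rect("top",b,z),b.sum()) for b in k])
g=(H>60)&(H<90)&(S>80)&ws; g[:, :295]=0
for b in blobs(g): print("green",b.sum(),rect("top",b,82))
dk=(V<150)&(S>90)&ws&~red&~g
for b in blobs(dk,200): print("dark",np.argwhere(b).mean(0)[::-1].round(),b.sum(),np.median(W[b][:,2]).round(1),rect("top",b,np.median(W[b][:,2])))
E
```

```text
bench z 0.12866084863971672 cover plate z 81.6302478635696 handle z 109.55356403700966
red [235. 181.] 3.8 [-1334.  -1196.2 -1326.9 -1195.4   767.8   353.     89.4]
red [426. 200.] 6.8 [-880.3 1661.8 -877.8 1660.8  519.6  252.2  -12.8]
red [331. 208.] 6.7 [-8.329e+02  2.355e+02 -8.325e+02  2.350e+02  5.271e+02  2.459e+02
  2.000e-01]
red [226. 227.] 6.6 [ -650.2 -1337.3  -632.4 -1338.5   518.4   257.9   -11.6]
red [257. 282.] 6.5 [ 186.2 -893.5  188.9 -892.8  525.9  253.6   10.8]
body [126  81  54] [ 11 146 126] [(array([-3.9106e+03, -2.5152e+03, -3.9033e+03, -2.5195e+03,  2.2653e+03,
        1.1154e+03, -2.2000e+00]), np.int64(670))]
plate [213 173  99] [ 19 136 213] [(array([-1379.7,  1262.1, -1377.7,  1263.8,   803.5,   402.2,    16.3]), np.int64(621))]
cover [103 127  93] [ 51  68 127] [(array([-4.55960e+03, -3.78000e+02, -4.45980e+03, -4.44100e+02,
        1.07514e+04,  6.80380e+03, -2.70000e+00]), np.int64(1713))]
dark [194. 177.] 507 5.9 [-1032.  -1418.9 -1100.6 -1494.6   666.5   310.3    86.5]
dark [446. 194.] 351 -849.8 [ 1.720524e+05 -2.757719e+05  1.932794e+05 -2.813748e+05  1.537930e+05
  1.775040e+04 -7.100000e+00]
dark [373. 210.] 573 9.4 [-1239.6  1191.4 -1237.4  1188.6   773.9   383.6    15.6]
dark [278. 227.] 811 24.8 [-3.5500e+03 -2.2935e+03 -3.5434e+03 -2.2851e+03  2.3138e+03  1.2339e+03
 -3.1000e+00]
dark [332. 289.] 661 0.3 [ 4.388e+02  1.000e-01  4.179e+02 -9.100e+00  1.041e+02  5.910e+01
 -3.200e+00]
dark [209. 298.] 358 29.6 [  372.5 -7967.9   321.7 -7646.7  2600.6  1297.    -88.4]
```

```bash
sed -i 's/^    K,d,R,t=cam(n); u=cv2/    z=z\/1000; K,d,R,t=cam(n); u=cv2/' h.py
cat >> h.py <<'E'
def top():
    im,d=optics.camera("top"); W=cloud("top",d)*1000
    hsv=cv2.cvtColor(im,cv2.COLOR_RGB2HSV).astype(int); return im,W,hsv
def parts(cov=82):
    im,W,hsv=top(); H,S,V=hsv.transpose(2,0,1); Z=W[...,2]
    ws=np.zeros_like(H,bool); ws[170:330,175:460]=1; ws&=(W[...,0]<480)
    red=((H<6)|(H>174))&(S>150)&(V>90)&ws
    for b in blobs(red,250): print("red",np.argwhere(b).mean(0)[::-1].round(),np.median(Z[b]).round(1),rect("top",b,np.median(Z[b])))
    g=(H>55)&(H<95)&(S>70)&ws
    for b in blobs(g,400):
        z=np.median(Z[b]); b=b&(abs(Z-z)<5); print("green",b.sum(),z.round(1),rect("top",b,z))
    dk=(V<160)&(S>90)&(H>=6)&(H<30)&ws&(Z>7)
    for b in blobs(dk,200):
        z=np.percentile(Z[b],70); b=b&(abs(Z-z)<4); print("dark",np.argwhere(b).mean(0)[::-1].round(),b.sum(),z.round(1),rect("top",b,z))
    return im,W,hsv
E
python3 - <<'E'
from h import *
im,W,h=parts()
m=(abs(W[...,2]-110)<5); m[:240]=0;m[290:]=0;m[:,:300]=0;m[:,340:]=0
print("handle",m.sum(),rect("top",m,110))
go(0,0,0,0)
E
```

```text
red [258. 284.] 6.2 [443.4 163.2 441.6 163.2  80.5  43.   10.8]
dark [208. 298.] 263 30.7 [410.5 284.5 413.5 279.3  71.7  44.6 -86.7]
handle 229 [467.3  15.9 467.1  16.1  59.   17.6  -3. ]
t 1.1 at [231.2 526.5 192. ] toolx yaw 156.3 -> shift [  -0.  -575.1  192. ] turn z -23.7 (alt 156.3) q6 -0.12
```

```bash
sed -i 's/ws&=(W\[...,0\]<480)/ws\&=(W[...,0]<720)/' h.py
python3 - <<'E'
from h import *
im,W,h=parts()
go(467,16,190,-3)
E
```

```text
red [235. 184.] 3.8 [698.1 217.1 697.9 216.7 127.6  44.8  89.5]
red [426. 200.] 6.8 [ 628.4 -268.6  627.9 -268.5   87.5   42.4  -12.8]
red [331. 208.] 6.7 [ 6.205e+02 -2.720e+01  6.201e+02 -2.710e+01  8.840e+01  4.220e+01
 -5.000e-01]
red [226. 227.] 6.6 [589.2 239.  585.7 239.4  87.8  43.9 -11.6]
red [257. 282.] 6.6 [447.6 164.  447.1 163.8  89.1  42.9  10.8]
green 928 6.6 [682.4 115.6 687.3  96.  164.5  74.6 -89.7]
green 984 5.9 [682.  263.4 681.8 309.  219.6  74.8  88.7]
dark [373. 209.] 507 10.8 [ 610.3 -129.9  610.  -130.3   89.2   44.4   15.9]
dark [276. 225.] 588 26.5 [580.2 111.  580.7 110.9  87.   42.7  -3.6]
dark [207. 299.] 288 30.8 [410.2 284.4 412.  281.3  72.2  43.4 -85.6]
t 1.15 at [231.2 526.5 192. ] toolx yaw 156.3 -> shift [-421.1 -372.6    2. ] turn z -20.7 (alt 159.3) q6 -0.12
```

servo_tool(motion=[[[-421,-372.6,2,0,0,-20.7,0.6],[-421,-372.6,2,0,0,-20.7,0.6],[-421,-372.6,2,0,0,-20.7,0.6],[-421,-372.6,2,0,0,-20.7,0.6],[-421,-372.6,2,0,0,-20.7,0.6],[-421,-372.6,2,0,0,-20.7,0.6],[-421,-372.6,2,0,0,-20.7,0.6],[-421,-372.6,2,0,0,-20.7,0.6],[-421,-372.6,2,0,0,-20.7,0.6],[-421,-372.6,2,0,0,-20.7,0.6],[-421,-372.6,2,0,0,-20.7,0.6],[-421,-372.6,2,0,0,-20.7,0.6],[-421,-372.6,2,0,0,-20.7,0.6],[-421,-372.6,2,0,0,-20.7,0.6],[-421,-372.6,2,0,0,-20.7,0.6],[-421,-372.6,2,0,0,-20.7,0.6],[-421,-372.6,2,0,0,-20.7,0.6]]], newtons=60)

```text
t: 2.85
position: [0.4665, 0.0171, 0.1901]
orientation: [0.0, 0.025, 1.0, 0.0]
ft_force: [0.5, 0.0, 0.1]
opening: 0.0513
grasp_force: 0.0
```

```bash
python3 - <<'E'
from h import *
im,d=optics.camera("side"); cv2.imwrite("pics/s1.png",im[:,:,::-1])
go(467,16,88,-3); print(bot.read_state()["opening"],bot.read_state()["ft_force"])
E
```

```text
t 2.9 at [466.6  16.9 190.1] toolx yaw 177.1 -> shift [ -0.4  -0.9 102.1] turn z 0.1 (alt -179.9) q6 -1.63
0.0513439903422537 [ 0.32555598  0.16508464 -0.29824844]
```

View pics/s1.png

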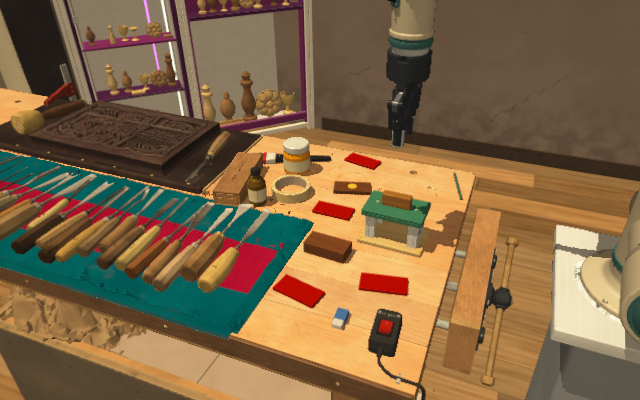

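servo_tool(motion=[[[-0.4,-0.9,50,0,0,0,0.6],[-0.4,-0.9,80,0,0,0,0.6],[-0.4,-0.9,100,0,0,0,0.6],[-0.4,-0.9,102,0,0,0,0.6],[-0.4,-0.9,102,0,0,0,0.0],[-0.4,-0.9,102,0,0,0,0.0],[-0.4,-0.9,102,0,0,0,0.0],[-0.4,-0.9,102,0,0,0,0.0],[-0.4,-0.9,102,0,0,0,0.0],[-0.4,-0.9,102,0,0,0,0.0]]], newtons=60)

```text
t: 3.9
position: [0.4674, 0.0151, 0.0883]
orientation: [0.0, 0.026, 1.0, 0.0]
ft_force: [0.3, 0.0, -0.6]
opening: -0.0001
grasp_force: 0.0
```

```bash
python3 - <<'E'
from h import *
im,d=optics.camera("side"); a=im[100:300,300:500]; im2,_=optics.camera("top"); b=im2[200:400,220:420]
cv2.imwrite("pics/s2.png",cv2.resize(np.hstack([a,b])[:,:,::-1],None,fx=2,fy=2)); s=bot.read_state(); print(s["opening"],s["position"])
E
```

```text
0.000189794569287626 [0.46726209 0.01512437 0.08812715]
```

View pics/s2.png

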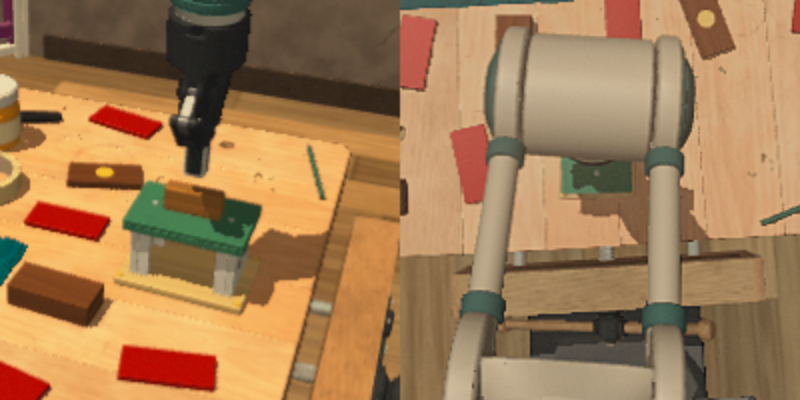

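```bash
python3 - <<'E'
from h import *
im,d=optics.camera("side"); W=cloud("side",d)*1000
print("side: handle top",W[192,397],"gripper tip",W[182,397],W[186,397],"body",W[246,328],"spacer",W[283,385])
def proj(n,P):
    K,ds,R,t=cam(n); r=Ro.from_matrix(R.T).as_rotvec(); return cv2.projectPoints(np.array(P,float)/1000,r,-R.T@t,K,ds)[0][:,0].round(1)
print(proj("side",[[467,15,88],[467,16,110],[580,111,26]]),proj("top",[[467,15,88]]))
imt,dt=optics.camera("top"); Wt=cloud("top",dt)*1000
print("top: body",Wt[225,277],"sp",Wt[282,257], bot.read_state())
E
```

```text
side: handle top [468.61225547   9.30954014 109.01564154] gripper tip [465.47755267  31.57598642 146.72770125] [465.93792586  26.41231617 134.27088558] body [574.09536732 126.11023054  26.19788632] spacer [443.17824951 167.27842334   6.80062989]
[[396.3 202.2]
 [397.  193.4]
 [328.  241. ]] [[317.5 268.1]]
top: body [494.49281925  59.29129282 527.74011872] sp [446.41837632 165.05362286   2.53953563] {'t': 4.1, 'qpos': array([-1.16684539e-01,  2.02904876e-01,  1.88819387e+00,  1.35433005e-04,
        1.05043478e+00, -1.63493435e+00]), 'qvel': array([ 0.00032974,  0.00194521,  0.00213663,  0.00167021, -0.0017248 ,
        0.00026907]), 'tau': array([ 3.00469270e-03, -3.33424330e+01, -2.06883931e+01,  1.32159776e-04,
       -1.56376832e-04,  7.82828778e-06]), 'position': array([0.46720781, 0.01515822, 0.08802798]), 'orientation': array([3.47450308e-05, 2.63038911e-02, 9.99653991e-01, 5.58455321e-05]), 'ft_force': array([-0.13816038,  0.68433244, -0.31658805]), 'moment': array([-0.02175863,  0.01955173,  0.04218985]), 'grasp_force': 0.0, 'opening': 0.00031205778866577263}
```

```bash
python3 - <<'E'
from h import *
im,d=optics.camera("side"); W=cloud("side",d)*1000
for v in range(150,200,2): print(v,[tuple(W[v,u].round().astype(int)) for u in (393,397,401)],im[v,397])
E
```

```text
150 [(np.int64(472), np.int64(59), np.int64(230)), (np.int64(465), np.int64(57), np.int64(231)), (np.int64(459), np.int64(51), np.int64(229))] [124 114  95]
152 [(np.int64(471), np.int64(63), np.int64(228)), (np.int64(465), np.int64(56), np.int64(226)), (np.int64(458), np.int64(51), np.int64(225))] [87 80 67]
154 [(np.int64(470), np.int64(64), np.int64(225)), (np.int64(467), np.int64(47), np.int64(217)), (np.int64(459), np.int64(46), np.int64(218))] [41 38 33]
156 [(np.int64(469), np.int64(67), np.int64(223)), (np.int64(467), np.int64(44), np.int64(211)), (np.int64(459), np.int64(45), np.int64(213))] [37 35 32]
158 [(np.int64(468), np.int64(72), np.int64(222)), (np.int64(468), np.int64(39), np.int64(204)), (np.int64(460), np.int64(41), np.int64(206))] [36 32 30]
160 [(np.int64(467), np.int64(75), np.int64(219)), (np.int64(460), np.int64(74), np.int64(220)), (np.int64(462), np.int64(30), np.int64(196))] [71 67 59]
162 [(np.int64(466), np.int64(78), np.int64(216)), (np.int64(458), np.int64(78), np.int64(218)), (np.int64(461), np.int64(32), np.int64(193))] [52 49 45]
164 [(np.int64(466)
[... 2068 characters left out ...]
), np.int64(0)), (np.int64(497), np.int64(-168), np.int64(0))] [247 187 106]
192 [(np.int64(476), np.int64(13), np.int64(109)), (np.int64(469), np.int64(9), np.int64(109)), (np.int64(495), np.int64(-160), np.int64(0))] [181 119  63]
194 [(np.int64(474), np.int64(20), np.int64(109)), (np.int64(467), np.int64(16), np.int64(108)), (np.int64(459), np.int64(15), np.int64(110))] [82 51 23]
196 [(np.int64(473), np.int64(23), np.int64(107)), (np.int64(465), np.int64(23), np.int64(109)), (np.int64(457), np.int64(21), np.int64(109))] [174 105  39]
198 [(np.int64(472), np.int64(25), np.int64(104)), (np.int64(464), np.int64(27), np.int64(106)), (np.int64(456), np.int64(26), np.int64(108))] [121  75  28]
```

servo_tool(motion=[[[0,0,0,0,0,0,0.6],[0,0,0,0,0,0,0.6],[0,0,0,0,0,0,0.6],[0,0,0,0,0,0,0.6],[0,0,10,0,0,0,0.6],[0,0,20,0,0,0,0.6],[0,0,25,0,0,0,0.6],[0,0,30,0,0,0,0.6]]])

```text
t: 4.95
position: [0.4667, 0.0152, 0.057]
orientation: [-0.001, 0.026, 1.0, 0.0]
ft_force: [0.3, 0.2, -0.8]
opening: 0.0515
grasp_force: 0.0
```

```bash
python3 - <<'E'
from h import *
im,d=optics.camera("side"); W=cloud("side",d)*1000
cv2.imwrite("pics/s3.png",cv2.resize(im[120:270,330:480,::-1],None,fx=4,fy=4)); s=bot.read_state(); print(s["opening"],s["position"],s["ft_force"])
for v in range(180,230,3): print(v,[tuple(W[v,u].round().astype(int).tolist()) for u in (385,389,393,397,401)])
E
```

```text
0.05107489729874981 [0.46627752 0.01524679 0.0564957 ] [-0.92653832 -0.22461147 -0.66881244]
180 [(478, 79, 176), (470, 82, 179), (463, 81, 181), (457, 70, 175), (454, 52, 166)]
183 [(479, 75, 167), (470, 78, 171), (462, 79, 173), (458, 65, 166), (466, -11, 119)]
186 [(478, 76, 161), (473, 64, 155), (462, 78, 166), (458, 65, 159), (465, -10, 113)]
189 [(478, 74, 153), (471, 72, 154), (462, 78, 159), (458, 62, 151), (465, -10, 105)]
192 [(491, 18, 109), (470, 72, 147), (463, 71, 148), (460, 50, 136), (495, -160, 0)]
195 [(489, 24, 106), (474, 56, 130), (467, 52, 129), (460, 48, 128), (458, 19, 110)]
198 [(489, 22, 97), (474, 55, 122), (466, 53, 122), (459, 49, 122), (457, 23, 106)]
201 [(489, 24, 91), (473, 56, 115), (465, 56, 118), (458, 50, 115), (456, 24, 100)]
204 [(488, 23, 83), (473, 52, 106), (465, 55, 110), (458, 50, 108), (455, 24, 92)]
207 [(486, 30, 81), (478, 28, 82), (471, 23, 80), (463, 22, 81), (455, 25, 85)]
210 [(483, 40, 81), (475, 39, 82), (468, 35, 81), (460, 33, 82), (453, 29, 81)]
213 [(481, 49, 80), (473, 49, 82), (466, 43, 80), (458, 42, 81), (450, 40, 82)]
216 [(478, 57, 79), (470, 58, 81), (463, 56, 82), (456, 50, 80), (448, 52, 83)]
219 [(478, 57, 71), (471, 54, 71), (462, 56, 75), (454, 56, 77), (446, 55, 78)]
222 [(494, -11, 12), (487, -18, 10), (478, -18, 12), (453, 57, 70), (445, 57, 72)]
225 [(492, -4, 10), (484, -8, 9), (475, -10, 10), (467, -12, 11), (460, -17, 9)]
228 [(489, 5, 9), (480, 5, 11), (472, 3, 12), (465, -4, 9), (456, -4, 11)]
```

View pics/s3.png

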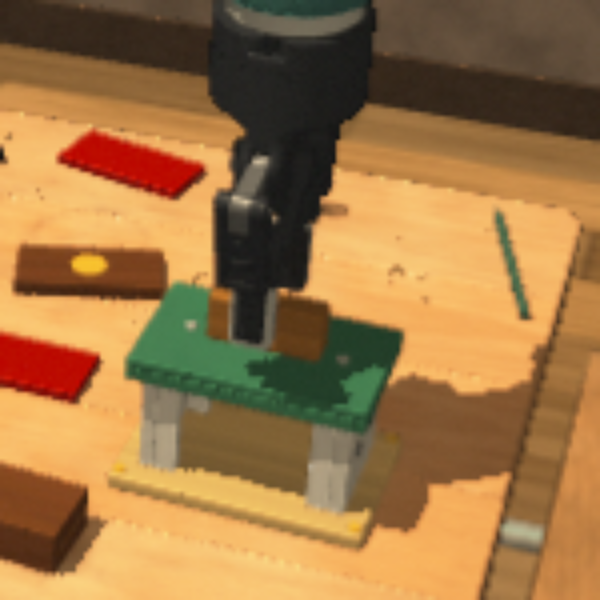

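servo_tool(motion=[[[0,1,6,0,0,0,0.6],[0,1,11,0,0,0,0.6],[0,1,11,0,0,0,0.0],[0,1,11,0,0,0,0.0],[0,1,11,0,0,0,0.0],[0,1,11,0,0,0,0.0],[0,1,11,0,0,0,0.0],[0,1,11,0,0,0,0.0]]], newtons=60)

```text
t: 5.8
position: [0.4676, 0.0161, 0.0473]
orientation: [0.0, 0.026, 1.0, 0.0]
ft_force: [0.4, 0.8, 2.3]
opening: 0.0168
grasp_force: 59.1
```

servo_tool(motion=[[[0,0,-15,0,0,0,0],[0,0,-35,0,0,0,0],[0,0,-60,0,0,0,0],[0,0,-60,0,0,0,0],[0,-40,-60,0,0,0,0],[0,-80,-60,0,0,0,0],[0,-120,-60,0,0,0,0],[0,-160,-60,0,0,0,0],[0,-200,-60,0,0,0,0],[0,-235,-60,0,0,0,0],[0,-246,-60,0,0,0,0],[0,-246,-60,0,0,0,0]]])

```text
t: 7.0
position: [0.4538, -0.2304, 0.1059]
orientation: [-0.001, 0.028, 1.0, 0.001]
ft_force: [-0.1, 0.0, -1.2]
opening: 0.0169
grasp_force: 59.0
```

```bash
python3 - <<'E'
from h import *
im,d=optics.camera("side"); cv2.imwrite("pics/s4.png",im[:,:,::-1])
s=bot.read_state(); print(s["opening"],s["position"],s["ft_force"],s["grasp_force"])
E
```

```text
0.016988118071294234 [ 0.45359744 -0.22886196  0.10593149] [-0.3566538   0.54151688 -1.10450063] 59.009276032447815
```

View pics/s4.png

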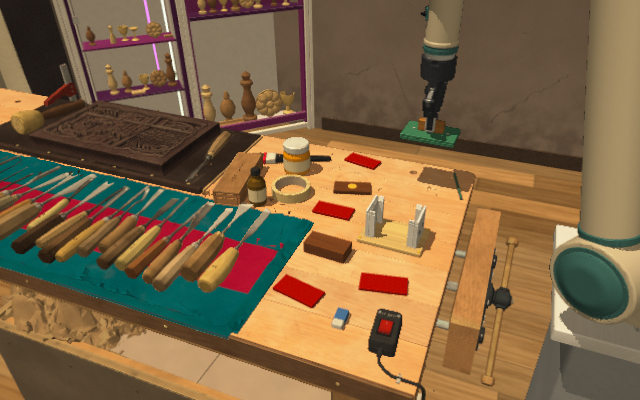

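servo_tool(motion=[[[-30,0,30,0,0,0,0],[-30,0,70,0,0,0,0],[-30,0,100,0,0,0,0],[-30,0,115,0,0,0,0],[-30,0,122,0,0,0,0],[-30,0,122,0,0,0,0],[-30,0,124,0,0,0,0],[-30,0,126,0,0,0,0],[-30,0,126,0,0,0,0]]])

```text
t: 7.95
position: [0.4848, -0.2312, -0.0183]
orientation: [0.001, 0.026, 1.0, -0.0]
ft_force: [0.7, 0.9, -0.9]
opening: 0.017
grasp_force: 59.0
```

servo_tool(motion=[[[0,0,1,0,0,0,0],[0,0,2,0,0,0,0],[0,0,3,0,0,0,0],[0,0,3,0,0,0,0]]])

```text
t: 8.35
position: [0.4846, -0.2313, -0.0208]
orientation: [0.0, 0.026, 1.0, -0.0]
ft_force: [-1.8, 0.8, 8.3]
opening: 0.0169
grasp_force: 60.3
```

servo_tool(motion=[[[0,0,-1,0,0,0,0.6],[0,0,-1,0,0,0,0.6],[0,0,-1,0,0,0,0.6],[0,0,-1,0,0,0,0.6],[0,0,-30,0,0,0,0.6],[0,0,-80,0,0,0,0.6],[0,0,-130,0,0,0,0.6],[0,0,-150,0,0,0,0.6],[0,0,-150,0,0,0,0.6],[0,0,-150,0,0,0,0.6]]])

```text
t: 9.35
position: [0.484, -0.2308, 0.1277]
orientation: [-0.0, 0.026, 1.0, 0.0]
ft_force: [-0.7, -0.3, -0.8]
opening: 0.0514
grasp_force: 0.0
```

```bash
python3 - <<'E'
from h import *
im,W,h=parts()
cv2.imwrite("pics/t5.png",cv2.resize(im[180:330,200:400,::-1],None,fx=4,fy=4))
Z=W[...,2]; m=np.zeros_like(Z,bool); m[235:310,290:350]=1
b=m&(abs(Z-76)<6); print("rim",b.sum(),[ (x.sum(),rect("top",x,76)) for x in blobs(b,20)])
P=W[b][:,:2].astype(np.float32); print(cv2.minAreaRect(P))
b=m&(abs(Z-10)<3); print("base",b.sum(),cv2.minAreaRect(W[b][:,:2].astype(np.float32)))
go(580,111,150,-3.6)
E
```

```text
red [235. 184.] 3.7 [698.5 217.1 698.  216.4 127.6  45.2  89.4]
red [426. 200.] 6.9 [ 628.2 -268.5  627.7 -268.5   88.    42.4  -12.8]
red [331. 208.] 6.7 [620.5 -27.3 620.4 -27.1  88.4  41.7   0. ]
red [226. 228.] 6.5 [589.3 239.2 584.6 239.4  88.   43.7 -12. ]
red [257. 282.] 6.6 [447.3 163.9 447.  163.9  88.5  42.9  10.8]
green 926 6.6 [682.5 110.2 687.6  98.2 154.1  74.8 -89.6]
green 973 6.0 [682.5 288.8 681.8 313.4 167.5  74.4  89.7]
dark [372. 209.] 507 10.8 [ 610.7 -129.9  610.3 -130.    88.9   44.3   16.7]
dark [276. 225.] 589 26.6 [580.2 111.  580.2 111.1  87.1  42.6  -3.6]
dark [437. 245.] 27 308.0 [ 494.  -193.6  481.8 -197.6   14.8    2.1  -20.3]
dark [320. 256.] 239 10.9 [497.    5.8 500.9   8.2  72.4  34.6  89.2]
dark [208. 298.] 271 30.7 [410.1 283.7 412.5 278.8  72.7  43.7 -85.6]
rim 231 [(np.int64(119), array([513. ,  14.9, 516.3,  14.6,  62.8,  19.3,  89.1])), (np.int64(83), array([415.4,  17.9, 415.4,  19.1,  60.9,   6.7,  86.9]))]
((467.450927734375, 16.49746322631836), (62.509613037109375, 110.81558227539062), 88.01889038085938)
base 1581 ((467.2339782714844, 16.084392547607422), (91.96623992919922, 136.85357666015625), 88.47455596923828)
t 9.4 at [ 483.3 -230.5  126.7] toolx yaw 177.0 -> shift [-78.5 346.1 -23. ] turn z 0.6 (alt -179.4) q6 -2.09
```

View pics/t5.png

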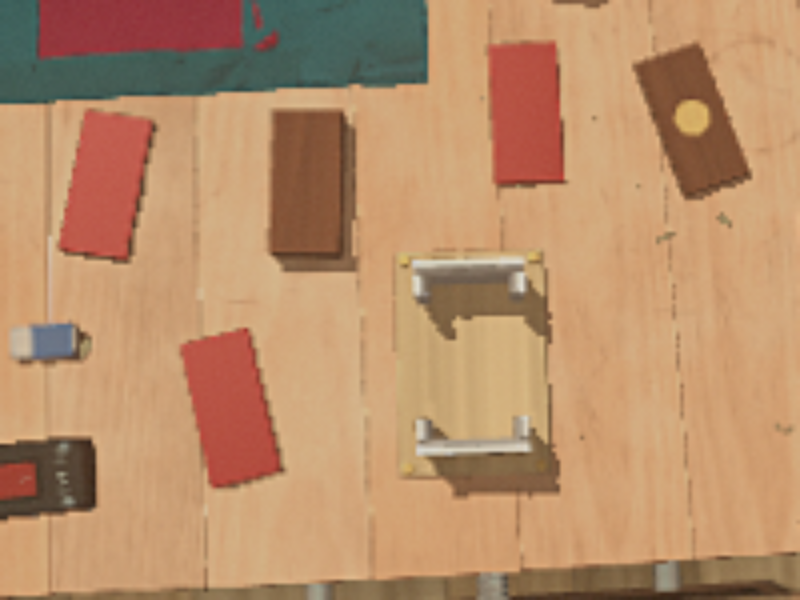

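servo_tool(motion=[[[-20,50,-23,0,0,0.6,0.7],[-40,100,-23,0,0,0.6,0.7],[-60,150,-23,0,0,0.6,0.7],[-78,200,-23,0,0,0.6,0.7],[-78,250,-23,0,0,0.6,0.7],[-78,300,-23,0,0,0.6,0.7],[-78,346,-23,0,0,0.6,0.7],[-78,346,-23,0,0,0.6,0.7],[-78,346,-23,0,0,0.6,0.7],[-78,346,-23,0,0,0.6,0.7]]])

```text
t: 10.4
position: [0.5796, 0.1092, 0.1495]
orientation: [-0.001, 0.031, 1.0, -0.001]
ft_force: [-0.8, -1.1, -0.4]
opening: 0.0598
grasp_force: 0.0
```

```bash
python3 - <<'E'
from h import *
im,W,h=top(); Z=W[...,2]
m=(W[...,0]>380)&(W[...,0]<580)&(W[...,1]<-160)&(W[...,1]>-300)
b=m&(abs(Z-42)<4);print("handle",b.sum(),rect("top",b,42))
b=m&(abs(Z-14)<4);print("plate",b.sum(),rect("top",b,14),np.median(Z[b]))
go(580.2,111,-30,-3.6)
E
```

```text
handle 165 [ 484.3 -229.3  483.7 -229.7   57.7   16.9   -5.7]
plate 1361 [ 483.7 -229.3  483.4 -229.1  124.9   82.1   -3.4] 13.709175048169042
t 10.45 at [579.9 108.7 150. ] toolx yaw 176.3 -> shift [ -0.5   2.6 180. ] turn z -0.1 (alt 179.9) q6 -1.44
```

servo_tool(motion=[[[-0.5,2,50,0,0,0,0.7],[-0.5,2,100,0,0,0,0.7],[-0.5,2,140,0,0,0,0.7],[-0.5,2,165,0,0,0,0.7],[-0.5,2,175,0,0,0,0.7],[-0.5,2,180,0,0,0,0.7],[-0.5,2,180,0,0,0,0.7]]])

```text
t: 11.15
position: [0.5818, 0.1114, -0.0285]
orientation: [0.0, 0.032, 0.999, 0.0]
ft_force: [0.3, 0.5, 0.1]
opening: 0.0594
grasp_force: 0.0
```

servo_tool(motion=[[[0,0,2,0,0,0,0.7],[0,0,4,0,0,0,0.7],[0,0,6,0,0,0,0.7],[0,0,7,0,0,0,0.7],[0,0,8,0,0,0,0.7],[0,0,8,0,0,0,0.7]]])

```text
t: 11.75
position: [0.5809, 0.1124, -0.0371]
orientation: [-0.0, 0.031, 1.0, 0.0]
ft_force: [-0.2, -0.1, 0.9]
opening: 0.0596
grasp_force: 0.0
```

```bash
python3 - <<'E'
from h import *
im,d=optics.camera("side"); 
cv2.imwrite("pics/s6.png",cv2.resize(im[150:300,250:400,::-1],None,fx=4,fy=4)); s=bot.read_state(); print(s["opening"],s["position"],s["ft_force"])
E
```

```text
0.059827974765436526 [ 0.58097594  0.11239102 -0.03704357] [-0.67251982  0.42242044 -0.08625726]
```

View pics/s6.png

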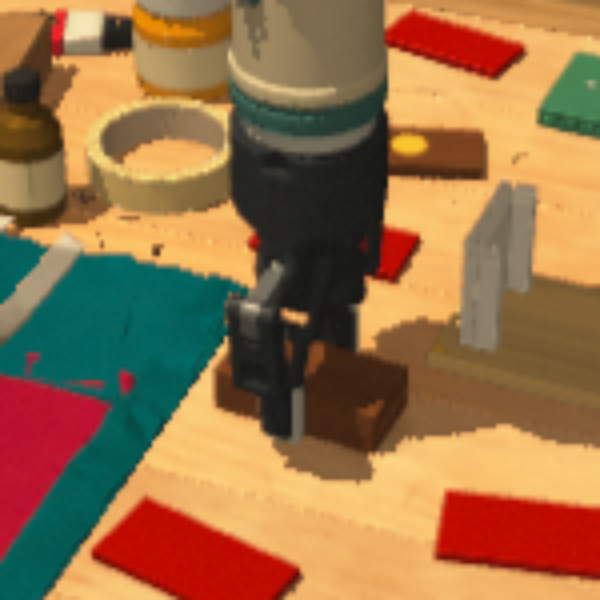

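servo_tool(motion=[[[0,0,0,0,0,0,0],[0,0,0,0,0,0,0],[0,0,0,0,0,0,0],[0,0,0,0,0,0,0],[0,0,0,0,0,0,0]]], newtons=60)

```text
t: 12.3
position: [0.5814, 0.1124, -0.0367]
orientation: [0.0, 0.031, 1.0, 0.0]
ft_force: [-0.1, -0.4, 3.6]
opening: 0.0428
grasp_force: 62.5
```

servo_tool(motion=[[[0,0,-20,0,0,0,0],[0,0,-60,0,0,0,0],[0,0,-100,0,0,0,0],[0,0,-130,0,0,0,0],[0,0,-130,0,0,0,0],[0,0,-130,0,0,0,0]]])

```text
t: 12.9
position: [0.5807, 0.1122, 0.093]
orientation: [0.0, 0.032, 1.0, 0.0]
ft_force: [-0.2, -0.1, -0.0]
opening: 0.0431
grasp_force: 62.0
```

```bash
python3 - <<'E'
from h import *
im,d=optics.camera("side"); W=cloud("side",d)*1000; s=bot.read_state(); print(s["opening"],s["position"],s["ft_force"],s["grasp_force"])
hsv=cv2.cvtColor(im,cv2.COLOR_RGB2HSV).astype(int)
m=(hsv[...,0]>5)&(hsv[...,0]<14)&(hsv[...,1]>120)&(hsv[...,2]<160)&(W[...,2]>60)&(W[...,0]>500)&(W[...,0]<660)&(W[...,1]>40)&(W[...,1]<200)
P=W[m]; print(m.sum(),P.min(0),P.max(0)); 
f=P[P[:,2]<P[:,2].max()-8]; t=P[P[:,2]>P[:,2].max()-3]
print("near face y by x",[(x,np.median(f[abs(f[:,0]-x)<6][:,1])) for x in range(540,630,15) if (abs(f[:,0]-x)<6).any()]); print("top face",t.min(0),t.max(0),len(t))
go(467.4,15.2,110,-1.8)
E
```

```text
0.042637150910463995 [0.57979144 0.11221638 0.09184604] [ 0.168479    0.16270488 -1.51764592] 62.01403498649597
761 [534.21088016  66.63659138 128.63724932] [626.8780714  175.48402747 259.34246762]
near face y by x [(540, np.float64(124.01582208069573)), (555, np.float64(131.86218676146643)), (570, np.float64(125.18635884192308)), (585, np.float64(100.5512455236014)), (600, np.float64(133.79875369365345)), (615, np.float64(132.5425352179263))]
top face [591.88222444 149.40395648 259.34246762] [591.88222444 149.40395648 259.34246762] 1
t 12.95 at [579.8 112.2  91.8] toolx yaw 176.4 -> shift [ 106.1 -103.9  -17.9] turn z -1.8 (alt 178.2) q6 -1.43
```

servo_tool(motion=[[[30,-30,0,0,0,-1.8,0],[60,-60,0,0,0,-1.8,0],[90,-90,0,0,0,-1.8,0],[105,-103.6,0,0,0,-1.8,0],[105,-103.6,20,0,0,-1.8,0],[105,-103.6,32,0,0,-1.8,0],[105,-103.6,32,0,0,-1.8,0],[105,-103.6,32,0,0,-1.8,0]]])

```text
t: 13.75
position: [0.4686, 0.0156, 0.0598]
orientation: [-0.002, 0.016, 1.0, 0.0]
ft_force: [1.1, 0.9, -0.6]
opening: 0.0433
grasp_force: 62.0
```

```bash
python3 - <<'E'
from h import *
im,d=optics.camera("side"); cv2.imwrite("pics/s7.png",cv2.resize(im[120:270,330:480,::-1],None,fx=4,fy=4)); s=bot.read_state(); print(s["opening"],s["position"],s["ft_force"],s["grasp_force"])
go(468.4,15.5,-23,-1.8)
E
```

```text
0.04285970419246462 [0.46939969 0.01562733 0.06044332] [ 0.51882358 -0.82597129  0.64411765] 62.038267850875854
t 13.8 at [469.4  15.6  60.4] toolx yaw 178.2 -> shift [ 0.9 -0.2 83.4] turn z -0.0 (alt 180.0) q6 -1.65
```

View pics/s7.png

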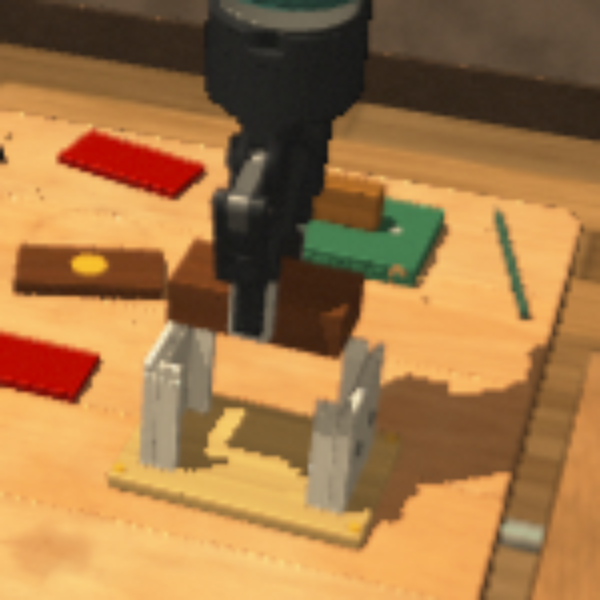

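servo_tool(motion=[[[0,0,10,0,0,0,0],[0,0,18,0,0,0,0],[0,0,24,0,0,0,0],[0,0,28,0,0,0,0],[0,0,32,0,0,0,0],[0,0,36,0,0,0,0],[0,0,36,0,0,0,0]]])

```text
t: 14.5
position: [0.4684, 0.0157, 0.0242]
orientation: [-0.001, 0.016, 1.0, 0.0]
ft_force: [-2.5, -0.1, -2.3]
opening: 0.0426
grasp_force: 61.9
```

servo_tool(motion=[[[0,0,8,0,0,0,0],[0,0,16,0,0,0,0],[0,0,24,0,0,0,0],[0,0,32,0,0,0,0],[0,0,40,0,0,0,0],[0,0,46,0,0,0,0],[0,0,48,0,0,0,0],[0,0,48,0,0,0,0]]])

```text
t: 15.3
position: [0.4684, 0.0157, -0.0239]
orientation: [-0.001, 0.016, 1.0, 0.0]
ft_force: [-4.9, 0.1, -3.0]
opening: 0.0432
grasp_force: 61.7
```

servo_tool(motion=[[[0,0,1,0,0,0,0],[0,0,2,0,0,0,0],[0,0,3,0,0,0,0],[0,0,3,0,0,0,0]]])

```text
t: 15.7
position: [0.4684, 0.0157, -0.0261]
orientation: [-0.001, 0.016, 1.0, 0.0]
ft_force: [-6.3, 0.5, 0.3]
opening: 0.0426
grasp_force: 62.4
```

servo_tool(motion=[[[1,0,0,0,0,0,0],[2,0,0,0,0,0,0],[2,0,1,0,0,0,0],[2,0,1,0,0,0,0]]])

```text
t: 16.1
position: [0.4686, 0.0155, -0.0266]
orientation: [0.001, 0.016, 1.0, -0.0]
ft_force: [-3.5, 0.2, 1.2]
opening: 0.0429
grasp_force: 62.3
```

servo_tool(motion=[[[1,0,0,0,0,0,0],[2,0,0,0,0,0,0],[2,0,1,0,0,0,0],[2,0,1,0,0,0,0]]])

```text
t: 16.5
position: [0.4679, 0.0154, -0.0267]
orientation: [0.002, 0.016, 1.0, -0.0]
ft_force: [-1.7, -0.4, 9.5]
opening: 0.0429
grasp_force: 63.3
```

servo_tool(motion=[[[0,0,-1,0,0,0,0.65],[0,0,-1,0,0,0,0.65],[0,0,-1,0,0,0,0.65],[0,0,-20,0,0,0,0.65],[0,0,-60,0,0,0,0.65],[0,0,-100,0,0,0,0.65],[0,0,-140,0,0,0,0.65],[0,0,-150,0,0,0,0.65],[0,0,-150,0,0,0,0.65]]])

```text
t: 17.4
position: [0.467, 0.0155, 0.1234]
orientation: [0.002, 0.016, 1.0, -0.0]
ft_force: [-0.3, 0.3, -0.3]
opening: 0.0558
grasp_force: 0.0
```

```bash
cat >> h.py <<'E'
def side_jig():
    "near face of the stack seen from the side: yaw/height check"
    im,d=optics.camera("side"); W=cloud("side",d)*1000
    m=(W[...,0]>440)&(W[...,0]<490)&(W[...,1]>20)&(W[...,1]<60)&(W[...,2]>12)&(W[...,2]<90)
    return im,W,m
E
python3 - <<'E'
from h import *
go(447.3,163.9,110,10.8)
im,W,m=side_jig(); P=W[m]; print(len(P),"z max",np.percentile(P[:,2],98),"near y",np.median(P[P[:,2]<33][:,1]))
E
```

```text
t 17.4 at [467.   15.5 123.4] toolx yaw 178.2 -> shift [ 24.5 147.7  13.3] turn z -12.6 (alt 167.4) q6 -1.66
346 z max 37.35546433458253 near y 38.33296920203322
```

servo_tool(motion=[[[5,30,0,0,0,-4,0.65],[10,75,0,0,0,-8,0.65],[18,120,20,0,0,-12.6,0.65],[24.5,147.7,60,0,0,-12.6,0.65],[24.5,147.7,100,0,0,-12.6,0.65],[24.5,147.7,130,0,0,-12.6,0.65],[24.5,147.7,150,0,0,-12.6,0.65],[24.5,147.7,157,0,0,-12.6,0.65],[24.5,147.7,157,0,0,-12.6,0.65]]])

```text
t: 18.35
position: [0.4437, 0.1636, -0.037]
orientation: [-0.003, -0.094, 0.996, -0.0]
ft_force: [-0.8, -0.2, 0.1]
opening: 0.055
grasp_force: 0.0
```

servo_tool(motion=[[[0,0,1,0,0,0,0.6],[0,0,2,0,0,0,0.6],[0,0,3,0,0,0,0.6],[0,0,4,0,0,0,0.6],[0,0,5,0,0,0,0.6],[0,0,5,0,0,0,0.6]]])

```text
t: 18.95
position: [0.4459, 0.1641, -0.0399]
orientation: [0.0, -0.094, 0.996, 0.0]
ft_force: [0.6, 0.3, -0.0]
opening: 0.0513
grasp_force: 0.0
```

```bash
python3 - <<'E'
from h import *
im,d=optics.camera("side"); cv2.imwrite("pics/s8.png",cv2.resize(im[200:350,300:450,::-1],None,fx=4,fy=4)); s=bot.read_state(); print(s["opening"],s["position"],s["ft_force"],s["grasp_force"])
go(447.3,163.9,-45,10.8)
E
```

```text
0.05123288102326922 [ 0.445882    0.1640678  -0.03989899] [-0.61687576 -0.17556493 -0.06874687] 0.0
t 19.0 at [445.9 164.1 -39.9] toolx yaw -169.2 -> shift [-1.4 -0.4  5.1] turn z -0.0 (alt 180.0) q6 -1.55
```

View pics/s8.png

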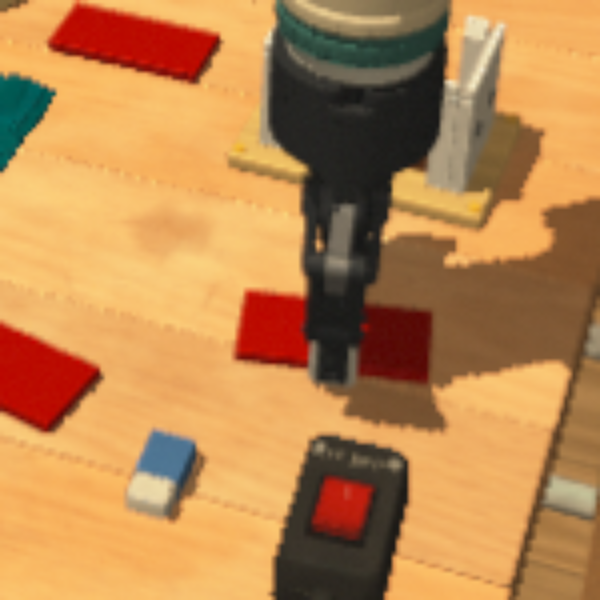

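servo_tool(motion=[[[-1,0,1,0,0,0,0.6],[-1,0,2,0,0,0,0.6],[-1,0,3,0,0,0,0.6],[-1,0,3,0,0,0,0.6]]])

```text
t: 19.4
position: [0.447, 0.1643, -0.0425]
orientation: [0.0, -0.094, 0.996, 0.0]
ft_force: [-1.1, -0.2, 5.8]
opening: 0.0512
grasp_force: 2.7
```

servo_tool(motion=[[[0,0,1,0,0,0,0.6],[0,0,2,0,0,0,0.6],[0,0,2,0,0,0,0.6]]])

```text
t: 19.7
position: [0.4471, 0.1643, -0.0426]
orientation: [0.001, -0.094, 0.996, 0.0]
ft_force: [-5.4, -0.6, 24.6]
opening: 0.0513
grasp_force: 12.1
```

servo_tool(motion=[[[0,0,-3.5,0,0,0,0.6],[0,0,-3.5,0,0,0,0.6],[0,0,-3.5,0,0,0,0],[0,0,-3.5,0,0,0,0],[0,0,-3.5,0,0,0,0],[0,0,-3.5,0,0,0,0],[0,0,-3.5,0,0,0,0]]], newtons=50)

```text
t: 20.4
position: [0.4471, 0.1643, -0.041]
orientation: [0.0, -0.094, 0.996, 0.0]
ft_force: [-1.8, 0.0, 9.8]
opening: 0.0424
grasp_force: 53.6
```

servo_tool(motion=[[[0,0,-15,0,0,0,0],[0,0,-50,0,0,0,0],[0,0,-90,0,0,0,0],[0,0,-125,0,0,0,0],[0,0,-135,0,0,0,0],[0,0,-135,0,0,0,0]]])

```text
t: 21.0
position: [0.4478, 0.1645, 0.0944]
orientation: [0.001, -0.094, 0.996, 0.0]
ft_force: [-0.4, 0.4, -1.3]
opening: 0.042
grasp_force: 51.2
```

```bash
python3 - <<'E'
from h import *
s=bot.read_state(); print(s["opening"],s["grasp_force"]); go(467,15.5,60,-1.8)
E
```

```text
0.042048126036314096 51.1776602268219
t 21.0 at [447.8 164.5  94.4] toolx yaw -169.2 -> shift [   9.2 -149.9   34.4] turn z 12.6 (alt -167.4) q6 -1.55
```

servo_tool(motion=[[[2,-40,0,0,0,4,0],[5,-90,0,0,0,8,0],[9,-130,0,0,0,12.6,0],[9,-150,0,0,0,12.6,0],[9,-150,20,0,0,12.6,0],[9,-150,34,0,0,12.6,0],[9,-150,34,0,0,12.6,0],[9,-150,34,0,0,12.6,0]]])

```text
t: 21.8
position: [0.4648, 0.0154, 0.058]
orientation: [-0.002, 0.016, 1.0, 0.0]
ft_force: [-0.4, 0.0, -0.8]
opening: 0.0424
grasp_force: 51.2
```

```bash
cat >> h.py <<'E'
def held():
    "held red part over the jig seen from the side: front edge ends at its own depth"
    im,d=optics.camera("side"); W=cloud("side",d)*1000; hsv=cv2.cvtColor(im,cv2.COLOR_RGB2HSV).astype(int)
    m=((hsv[...,0]<6)|(hsv[...,0]>174))&(hsv[...,1]>150)&(W[...,2]>85)&(W[...,2]<125)&(W[...,0]>400)&(W[...,0]<540)&(abs(W[...,1])<60)
    P=W[m]; print("held n",m.sum(),"x",np.percentile(P[:,0],[1,99]),"y",np.percentile(P[:,1],[1,99]),"z",np.percentile(P[:,2],[2,98]))
    for x0 in range(425,510,14):
        q=P[abs(P[:,0]-x0)<5]
        if len(q): print(x0,"near y",np.percentile(q[:,1],95).round(1),"z",np.median(q[:,2]).round(1))
    J=W[(abs(W[...,2]-72)<5)&(W[...,0]>400)&(W[...,0]<540)&(abs(W[...,1]-16)<60)]
    print("rim x",np.percentile(J[:,0],[1,99]),"y",np.percentile(J[:,1],[1,99]))
E
python3 - <<'E'
from h import *
held(); go(467,15.5,37,-1.8)
E
```

```text
held n 419 x [420.9406476  508.53522994] y [-1.90968645 40.59839417] z [100.01259813 107.74442604]
425 near y 39.7 z 105.4
439 near y 39.3 z 105.5
453 near y 39.1 z 105.6
467 near y 1.3 z 106.5
481 near y 39.9 z 105.4
495 near y 38.9 z 105.4
509 near y 36.9 z 105.1
rim x [411.99502639 521.62660396] y [-12.98690214  52.02844631]
t 21.85 at [465.7  15.4  58.8] toolx yaw 178.2 -> shift [-1.4  0.2 21.8] turn z 0.0 (alt -180.0) q6 -1.66
```

servo_tool(motion=[[[-1.5,0.5,10,0,0,0,0],[-1.5,0.5,16,0,0,0,0],[-1.5,0.5,22,0,0,0,0],[-1.5,0.5,28,0,0,0,0],[-1.5,0.5,34,0,0,0,0],[-1.5,0.5,40,0,0,0,0],[-1.5,0.5,46,0,0,0,0],[-1.5,0.5,52,0,0,0,0],[-1.5,0.5,58,0,0,0,0],[-1.5,0.5,60,0,0,0,0],[-1.5,0.5,60,0,0,0,0]]])

```text
t: 22.95
position: [0.4673, 0.0157, -0.0009]
orientation: [-0.0, 0.016, 1.0, 0.0]
ft_force: [-0.6, -0.6, 0.1]
opening: 0.0424
grasp_force: 51.2
```

servo_tool(motion=[[[0,0,2,0,0,0,0],[0,0,3,0,0,0,0],[0,0,4,0,0,0,0],[0,0,4.5,0,0,0,0],[0,0,4.5,0,0,0,0]]])

```text
t: 23.45
position: [0.4677, 0.0157, -0.0049]
orientation: [0.0, 0.016, 1.0, 0.0]
ft_force: [0.0, -0.1, 1.0]
opening: 0.0419
grasp_force: 51.5
```

servo_tool(motion=[[[0,0,0,0,0,0,0.65],[0,0,0,0,0,0,0.65],[0,0,0,0,0,0,0.65],[0,0,-20,0,0,0,0.65],[0,0,-60,0,0,0,0.65],[0,0,-100,0,0,0,0.65],[0,0,-120,0,0,0,0.65],[0,0,-120,0,0,0,0.65]]])

```text
t: 24.25
position: [0.4703, 0.0154, 0.1182]
orientation: [0.004, 0.016, 1.0, -0.0]
ft_force: [0.2, -0.4, -0.0]
opening: 0.0554
grasp_force: 0.0
```

```bash
python3 - <<'E'
from h import *
go(589.2,239,-37,-11.8)
im,W,m=side_jig(); P=W[m]; print(len(P),"z max",np.percentile(P[:,2],98),"near y",np.median(P[P[:,2]<33][:,1]),np.median(P[P[:,2]>37][:,1]))
parts()
E
```

```text
t 24.25 at [470.3  15.4 118.2] toolx yaw 178.2 -> shift [-110.6  227.3  156. ] turn z 10.0 (alt -170.0) q6 -1.65
404 z max 44.233312032564626 near y 38.44405763849318 33.546256614176315
red [235. 184.] 3.7 [698.7 217.1 698.1 216.6 127.5  45.5  89.4]
red [426. 200.] 7.0 [ 628.1 -268.5  627.9 -268.4   88.    42.4  -12.8]
red [331. 203.] 6.7 [ 6.342e+02 -2.730e+01  6.343e+02 -2.760e+01  6.110e+01  4.250e+01
 -5.000e-01]
red [225. 229.] 6.8 [589.1 239.1 581.4 240.6  87.8  43.6 -12. ]
green 2046 6.3 [682.6 202.8 682.6 199.6 338.7  76.   90. ]
green 476 13.6 [ 484.9 -230.6  457.4 -237.9  122.8   77.3   -3.7]
dark [378. 225.] 512 10.7 [ 571.2 -139.8  570.2 -139.7   88.8   44.2   15.6]
dark [420. 258.] 137 41.7 [ 483.  -229.2  480.2 -229.7   55.2   16.8   -5.9]
dark [208. 297.] 230 30.3 [413.1 271.3 414.9 278.8  48.   42.1  87.4]
```

servo_tool(motion=[[[-20,40,0,0,0,3,0.65],[-40,85,0,0,0,6,0.65],[-60,130,0,0,0,10,0.65],[-85,175,10,0,0,10,0.65],[-111,215,40,0,0,10,0.65],[-111,227.3,75,0,0,10,0.65],[-111,227.3,110,0,0,10,0.65],[-111,227.3,140,0,0,10,0.65],[-111,227.3,150,0,0,10,0.65],[-111,227.3,150,0,0,10,0.65],[-111,227.3,150,0,0,10,0.65]]])

```text
t: 25.45
position: [0.5863, 0.2393, -0.0345]
orientation: [0.0, 0.103, 0.995, 0.0]
ft_force: [-0.1, 0.8, -0.2]
opening: 0.0554
grasp_force: 0.0
```

```bash
python3 - <<'E'
from h import *
go(589.2,239,-41,-11.8)
E
```

```text
t 25.45 at [586.3 239.3 -34.5] toolx yaw 168.2 -> shift [-2.9  0.3  6.5] turn z -0.0 (alt 180.0) q6 -1.09
```

servo_tool(motion=[[[-2.5,0,2,0,0,0,0.6],[-2.5,0,4,0,0,0,0.6],[-2.5,0,5,0,0,0,0.6],[-2.5,0,5,0,0,0,0.6],[-2.5,0,5,0,0,0,0.6]]])

```text
t: 25.95
position: [0.5882, 0.2388, -0.0397]
orientation: [0.0, 0.103, 0.995, 0.0]
ft_force: [0.8, 0.6, -0.4]
opening: 0.0513
grasp_force: 0.0
```

servo_tool(motion=[[[0,0,1,0,0,0,0.6],[0,0,1.3,0,0,0,0.6],[0,0,1.3,0,0,0,0],[0,0,1.3,0,0,0,0],[0,0,1.3,0,0,0,0],[0,0,1.3,0,0,0,0],[0,0,1.3,0,0,0,0]]])

```text
t: 26.65
position: [0.5885, 0.239, -0.0409]
orientation: [0.0, 0.103, 0.995, 0.0]
ft_force: [-0.1, -0.8, 4.5]
opening: 0.0426
grasp_force: 53.3
```

servo_tool(motion=[[[0,0,-15,0,0,0,0],[0,0,-50,0,0,0,0],[0,0,-90,0,0,0,0],[0,0,-125,0,0,0,0],[0,0,-135,0,0,0,0],[0,0,-135,0,0,0,0]]])

```text
t: 27.25
position: [0.5891, 0.2391, 0.095]
orientation: [0.001, 0.103, 0.995, 0.001]
ft_force: [0.4, 0.7, -0.5]
opening: 0.0425
grasp_force: 50.8
```

```bash
python3 - <<'E'
from h import *
s=bot.read_state(); print(s["opening"],s["grasp_force"]); go(467,15.8,60,-1.8)
E
```

```text
0.042481001814316285 50.81926703453064
t 27.25 at [589.1 239.1  95. ] toolx yaw 168.2 -> shift [  73.9 -243.6   34.5] turn z -10.0 (alt 170.0) q6 -1.09
```

servo_tool(motion=[[[12,-40,0,0,0,-3,0],[24,-80,0,0,0,-6,0],[36,-120,0,0,0,-10,0],[48,-160,0,0,0,-10,0],[62,-205,0,0,0,-10,0],[74,-243.6,0,0,0,-10,0],[74,-243.6,20,0,0,-10,0],[74,-243.6,34,0,0,-10,0],[74,-243.6,34,0,0,-10,0],[74,-243.6,34,0,0,-10,0]]])

```text
t: 28.25
position: [0.4646, 0.0157, 0.0583]
orientation: [-0.002, 0.016, 1.0, 0.0]
ft_force: [0.2, 0.6, -0.1]
opening: 0.0423
grasp_force: 50.9
```

```bash
python3 - <<'E'
from h import *
held(); go(467,15.8,8,-1.8)
E
```

```text
held n 425 x [421.95423229 510.47166971] y [-4.99538519 41.14374658] z [100.99766383 107.85988798]
425 near y 41.1 z 105.8
439 near y 39.7 z 105.9
453 near y 39.4 z 105.5
467 near y 1.2 z 105.1
481 near y 39.3 z 105.1
495 near y 38.7 z 105.8
509 near y 37.8 z 105.4
rim x [411.57981296 521.55799743] y [-12.32515567  51.84305281]
t 28.3 at [465.5  15.7  59. ] toolx yaw 178.2 -> shift [-1.6  0.1 51. ] turn z 0.0 (alt -180.0) q6 -1.66
```

servo_tool(motion=[[[-0.8,0.3,10,0,0,0,0],[-0.8,0.3,16,0,0,0,0],[-0.8,0.3,22,0,0,0,0],[-0.8,0.3,28,0,0,0,0],[-0.8,0.3,34,0,0,0,0],[-0.8,0.3,40,0,0,0,0],[-0.8,0.3,46,0,0,0,0],[-0.8,0.3,52,0,0,0,0],[-0.8,0.3,54,0,0,0,0],[-0.8,0.3,54,0,0,0,0]]])

```text
t: 29.3
position: [0.4665, 0.0158, 0.0053]
orientation: [-0.0, 0.016, 1.0, 0.0]
ft_force: [-0.0, -0.0, 0.4]
opening: 0.0426
grasp_force: 50.9
```

servo_tool(motion=[[[0,0,1.5,0,0,0,0],[0,0,3,0,0,0,0],[0,0,3.5,0,0,0,0],[0,0,3.5,0,0,0,0]]])

```text
t: 29.7
position: [0.4667, 0.0158, 0.0022]
orientation: [0.0, 0.016, 1.0, 0.0]
ft_force: [-0.1, 0.5, -0.3]
opening: 0.0423
grasp_force: 50.9
```

Release (≤0.5 mm above) and go for the spacer at (620.5, -27.2).

servo_tool(motion=[[[0,0,0.5,0,0,0,0],[0,0,0.5,0,0,0,0.65],[0,0,0.5,0,0,0,0.65],[0,0,0.5,0,0,0,0.65],[0,0,-20,0,0,0,0.65],[0,0,-60,0,0,0,0.65],[0,0,-100,0,0,0,0.65],[0,0,-110,0,0,0,0.65],[0,0,-110,0,0,0,0.65],[0,0,-110,0,0,0,0.65]]])

```text
t: 30.7
position: [0.4656, 0.0159, 0.1112]
orientation: [-0.001, 0.016, 1.0, 0.0]
ft_force: [-1.0, -0.1, 0.2]
opening: 0.0556
grasp_force: 0.0
```

```bash
python3 - <<'E'
from h import *
go(620.5,-27.2,-36,-0.3)
im,W,m=side_jig(); P=W[m]; print(len(P),"z max",np.percentile(P[:,2],98))
E
```

```text
t 30.7 at [465.6  15.9 111.2] toolx yaw 178.2 -> shift [-156.4  -38.3  146.9] turn z -1.5 (alt 178.5) q6 -1.65
477 z max 51.63618380156025
```

servo_tool(motion=[[[-40,-10,0,0,0,-1.5,0.65],[-85,-20,0,0,0,-1.5,0.65],[-125,-30,10,0,0,-1.5,0.65],[-156,-38.3,40,0,0,-1.5,0.65],[-156,-38.3,75,0,0,-1.5,0.65],[-156,-38.3,110,0,0,-1.5,0.65],[-156,-38.3,135,0,0,-1.5,0.65],[-156,-38.3,145,0,0,-1.5,0.65],[-156,-38.3,145,0,0,-1.5,0.65],[-156,-38.3,145,0,0,-1.5,0.65]]])

```text
t: 31.75
position: [0.6218, -0.0274, -0.0326]
orientation: [0.0, 0.003, 1.0, 0.0]
ft_force: [-0.0, -0.1, 0.2]
opening: 0.0555
grasp_force: 0.0
```

```bash
python3 - <<'E'
from h import *
go(620.5,-27.2,-41,-0.3)
E
```

```text
t 31.75 at [621.8 -27.4 -32.6] toolx yaw 179.7 -> shift [1.3 0.2 8.4] turn z -0.0 (alt 180.0) q6 -1.72
```

servo_tool(motion=[[[1,0,3,0,0,0,0.6],[1,0,5,0,0,0,0.6],[1,0,7,0,0,0,0.6],[1,0,7,0,0,0,0.6],[1,0,7,0,0,0,0.6]]])

```text
t: 32.25
position: [0.6205, -0.0274, -0.0395]
orientation: [0.0, 0.003, 1.0, 0.0]
ft_force: [-0.6, 0.4, 0.3]
opening: 0.0513
grasp_force: 0.0
```

servo_tool(motion=[[[0,0,1,0,0,0,0.6],[0,0,1.5,0,0,0,0.6],[0,0,1.5,0,0,0,0],[0,0,1.5,0,0,0,0],[0,0,1.5,0,0,0,0],[0,0,1.5,0,0,0,0],[0,0,1.5,0,0,0,0]]])

```text
t: 32.95
position: [0.6208, -0.0274, -0.0409]
orientation: [0.0, 0.003, 1.0, -0.0]
ft_force: [0.5, -0.2, 5.1]
opening: 0.0426
grasp_force: 53.3
```

servo_tool(motion=[[[0,0,-15,0,0,0,0],[0,0,-50,0,0,0,0],[0,0,-90,0,0,0,0],[0,0,-125,0,0,0,0],[0,0,-135,0,0,0,0],[0,0,-135,0,0,0,0]]])

```text
t: 33.55
position: [0.6213, -0.0275, 0.0949]
orientation: [0.002, 0.003, 1.0, -0.0]
ft_force: [0.7, 0.3, -0.2]
opening: 0.0421
grasp_force: 50.8
```

```bash
python3 - <<'E'
from h import *
s=bot.read_state(); print(s["opening"],s["grasp_force"]); go(466.8,15.8,60,-1.8)
E
```

```text
0.04206126101786909 50.78261196613312
t 33.55 at [621.3 -27.5  94.9] toolx yaw 179.7 -> shift [154.9  42.5  34.5] turn z 1.5 (alt -178.5) q6 -1.72
```

servo_tool(motion=[[[40,10,0,0,0,1.5,0],[80,22,0,0,0,1.5,0],[120,34,0,0,0,1.5,0],[155,42.5,0,0,0,1.5,0],[155,42.5,20,0,0,1.5,0],[155,42.5,34,0,0,1.5,0],[155,42.5,34,0,0,1.5,0],[155,42.5,34,0,0,1.5,0],[155,42.5,34,0,0,1.5,0]]])

```text
t: 34.45
position: [0.4659, 0.0159, 0.0595]
orientation: [-0.0, 0.016, 1.0, 0.0]
ft_force: [0.4, 0.6, -0.5]
opening: 0.0424
grasp_force: 50.8
```

```bash
python3 - <<'E'
from h import *
held(); go(466.8,15.8,8,-1.8)
E
```

```text
held n 424 x [422.0460709  509.53605235] y [-3.99023374 41.74752517] z [101.88613185 108.80231468]
425 near y 40.6 z 106.4
439 near y 39.6 z 106.8
453 near y 40.0 z 106.9
467 near y 0.9 z 106.7
481 near y 40.5 z 106.8
495 near y 39.2 z 106.5
509 near y 37.8 z 106.7
rim x [411.85150385 521.51442161] y [-13.53476789  50.40372256]
t 34.5 at [466.1  15.9  59.7] toolx yaw 178.2 -> shift [-0.7 -0.  51.7] turn z -0.0 (alt 180.0) q6 -1.65
```

servo_tool(motion=[[[-0.7,0,10,0,0,0,0],[-0.7,0,16,0,0,0,0],[-0.7,0,22,0,0,0,0],[-0.7,0,28,0,0,0,0],[-0.7,0,34,0,0,0,0],[-0.7,0,40,0,0,0,0],[-0.7,0,45,0,0,0,0],[-0.7,0,47,0,0,0,0],[-0.7,0,47,0,0,0,0]]])

```text
t: 35.4
position: [0.4661, 0.0159, 0.0124]
orientation: [-0.0, 0.016, 1.0, 0.0]
ft_force: [0.7, -0.5, -0.2]
opening: 0.0425
grasp_force: 50.8
```

servo_tool(motion=[[[0,0,1.5,0,0,0,0],[0,0,3,0,0,0,0],[0,0,4,0,0,0,0],[0,0,4,0,0,0,0]]])

```text
t: 35.8
position: [0.4666, 0.0159, 0.009]
orientation: [0.0, 0.016, 1.0, 0.0]
ft_force: [-0.0, -0.4, 1.6]
opening: 0.0421
grasp_force: 52.0
```

servo_tool(motion=[[[0,0,0,0,0,0,0.65],[0,0,0,0,0,0,0.65],[0,0,0,0,0,0,0.65],[0,0,-20,0,0,0,0.65],[0,0,-60,0,0,0,0.65],[0,0,-100,0,0,0,0.65],[0,0,-105,0,0,0,0.65],[0,0,-105,0,0,0,0.65],[0,0,-105,0,0,0,0.65]]])

```text
t: 36.7
position: [0.4652, 0.0161, 0.1126]
orientation: [-0.001, 0.016, 1.0, 0.0]
ft_force: [-0.2, 0.2, -0.2]
opening: 0.0557
grasp_force: 0.0
```

```bash
python3 - <<'E'
from h import *
go(628.2,-268.5,-36,-12.8)
im,W,m=side_jig(); P=W[m]; print(len(P),"z max",np.percentile(P[:,2],98)); parts()
E
```

```text
t 36.7 at [465.2  16.1 112.6] toolx yaw 178.2 -> shift [-172.2 -279.3  148.2] turn z 11.0 (alt -169.0) q6 -1.65
548 z max 58.45800357994924
red [235. 184.] 3.7 [697.7 216.9 698.1 216.7 127.6  45.2 -89.8]
red [426. 200.] 6.7 [ 628.4 -268.7  627.9 -268.5   87.6   42.9  -13.1]
green 1040 6.6 [682.7 110.2 684.8  96.5 153.6  75.3  89.7]
green 913 6.0 [682.8 290.6 684.  316.1 167.   74.1  86.8]
green 511 13.7 [ 484.7 -230.3  458.1 -238.3  122.9   77.7   -2.8]
dark [378. 224.] 508 10.9 [ 571.1 -139.5  571.  -140.    89.3   44.2   16.3]
dark [420. 258.] 140 41.9 [ 483.  -229.2  479.4 -229.8   55.2   16.8   -5.9]
dark [207. 298.] 233 30.4 [410.8 271.4 412.6 280.4  45.8  44.6 -82.5]
```

servo_tool(motion=[[[-25,-40,0,0,0,4,0.65],[-50,-80,0,0,0,8,0.65],[-75,-120,0,0,0,11,0.65],[-100,-160,0,0,0,11,0.65],[-125,-200,0,0,0,11,0.65],[-150,-240,10,0,0,11,0.65],[-172.2,-279.3,40,0,0,11,0.65],[-172.2,-279.3,75,0,0,11,0.65],[-172.2,-279.3,110,0,0,11,0.65],[-172.2,-279.3,135,0,0,11,0.65],[-172.2,-279.3,145,0,0,11,0.65],[-172.2,-279.3,145,0,0,11,0.65],[-172.2,-279.3,145,0,0,11,0.65]]])

```text
t: 38.1
position: [0.6303, -0.2689, -0.0308]
orientation: [0.0, 0.111, 0.994, -0.0]
ft_force: [-0.6, 0.1, 0.1]
opening: 0.0557
grasp_force: 0.0
```

```bash
python3 - <<'E'
from h import *
go(628.3,-268.5,-40,-12.9)
E
```

```text
t 38.1 at [ 630.3 -268.9  -30.8] toolx yaw 167.2 -> shift [ 2.  -0.1  9.2] turn z 0.1 (alt -179.9) q6 -1.85
```

servo_tool(motion=[[[1.8,0,4,0,0,0,0.6],[1.8,0,7,0,0,0,0.6],[1.8,0,9,0,0,0,0.6],[1.8,0,9,0,0,0,0.6],[1.8,0,9,0,0,0,0.6]]])

```text
t: 38.6
position: [0.628, -0.2683, -0.04]
orientation: [0.0, 0.112, 0.994, -0.0]
ft_force: [-0.1, -0.2, 0.3]
opening: 0.051
grasp_force: 0.0
```

servo_tool(motion=[[[0,0,1,0,0,0,0.6],[0,0,1,0,0,0,0],[0,0,1,0,0,0,0],[0,0,1,0,0,0,0],[0,0,1,0,0,0,0],[0,0,1,0,0,0,0]]])

```text
t: 39.2
position: [0.6283, -0.2684, -0.0409]
orientation: [0.0, 0.112, 0.994, -0.0]
ft_force: [0.6, 0.5, 4.7]
opening: 0.0424
grasp_force: 53.0
```

servo_tool(motion=[[[0,0,-15,0,0,0,0],[0,0,-50,0,0,0,0],[0,0,-90,0,0,0,0],[0,0,-125,0,0,0,0],[0,0,-135,0,0,0,0],[0,0,-135,0,0,0,0]]])

```text
t: 39.8
position: [0.6289, -0.2689, 0.0961]
orientation: [0.002, 0.112, 0.994, -0.001]
ft_force: [0.7, 0.5, -0.1]
opening: 0.0419
grasp_force: 50.8
```

```bash
python3 - <<'E'
from h import *
s=bot.read_state(); print(s["opening"],s["grasp_force"]); go(466.8,15.8,60,-1.8)
E
```

```text
0.04193361848657616 50.763537883758545
t 39.8 at [ 628.9 -268.9   96.1] toolx yaw 167.2 -> shift [221.3 241.7  34.9] turn z -11.0 (alt 169.0) q6 -1.85
```

servo_tool(motion=[[[35,38,0,0,0,-4,0],[70,76,0,0,0,-8,0],[105,114,0,0,0,-11,0],[140,152,0,0,0,-11,0],[175,190,0,0,0,-11,0],[210,228,0,0,0,-11,0],[221.3,241.7,0,0,0,-11,0],[221.3,241.7,20,0,0,-11,0],[221.3,241.7,34,0,0,-11,0],[221.3,241.7,34,0,0,-11,0],[221.3,241.7,34,0,0,-11,0],[221.3,241.7,34,0,0,-11,0]]])

```text
t: 41.0
position: [0.4658, 0.0162, 0.0597]
orientation: [-0.0, 0.016, 1.0, 0.0]
ft_force: [0.5, -0.6, 0.3]
opening: 0.0424
grasp_force: 50.8
```

```bash
python3 - <<'E'
from h import *
held(); go(466.8,15.8,19,-1.8)
E
```

```text
held n 428 x [422.57382778 510.98021586] y [-4.37422156 42.10980254] z [102.36293858 109.2980533 ]
425 near y 41.0 z 107.1
439 near y 41.9 z 107.3
453 near y 40.1 z 107.4
467 near y -0.6 z 106.4
481 near y 40.3 z 106.6
495 near y 39.0 z 107.0
509 near y 37.8 z 106.8
rim x [411.83925183 521.91402326] y [-14.59564523  51.35205034]
t 41.05 at [466.1  16.2  59.9] toolx yaw 178.2 -> shift [-0.7 -0.4 40.9] turn z -0.0 (alt 180.0) q6 -1.65
```

servo_tool(motion=[[[-0.3,-0.3,10,0,0,0,0],[-0.3,-0.3,16,0,0,0,0],[-0.3,-0.3,22,0,0,0,0],[-0.3,-0.3,28,0,0,0,0],[-0.3,-0.3,34,0,0,0,0],[-0.3,-0.3,39,0,0,0,0],[-0.3,-0.3,40.5,0,0,0,0],[-0.3,-0.3,40.5,0,0,0,0]]])

```text
t: 41.85
position: [0.4658, 0.0162, 0.0189]
orientation: [-0.0, 0.016, 1.0, 0.0]
ft_force: [-0.5, -0.0, 0.7]
opening: 0.0423
grasp_force: 50.8
```

servo_tool(motion=[[[0,0,1.5,0,0,0,0],[0,0,3,0,0,0,0],[0,0,4,0,0,0,0],[0,0,4,0,0,0,0]]])

```text
t: 42.25
position: [0.4662, 0.0161, 0.016]
orientation: [0.0, 0.016, 1.0, -0.0]
ft_force: [-1.9, 0.7, 5.3]
opening: 0.0425
grasp_force: 52.3
```

servo_tool(motion=[[[0,0,-0.5,0,0,0,0.65],[0,0,-0.5,0,0,0,0.65],[0,0,-0.5,0,0,0,0.65],[0,0,-20,0,0,0,0.65],[0,0,-60,0,0,0,0.65],[0,0,-95,0,0,0,0.65],[0,0,-95,0,0,0,0.65],[0,0,-95,0,0,0,0.65]]])

```text
t: 43.05
position: [0.4663, 0.0161, 0.1107]
orientation: [0.001, 0.016, 1.0, -0.0]
ft_force: [-1.0, -0.0, -0.3]
opening: 0.0557
grasp_force: 0.0
```

```bash
python3 - <<'E'
from h import *
go(571.1,-139.7,-36,16.1)
im,W,m=side_jig(); P=W[m]; print(len(P),"z max",np.percentile(P[:,2],98)); parts()
E
```

```text
t 43.05 at [466.3  16.1 110.7] toolx yaw 178.2 -> shift [-109.4 -152.4  146.8] turn z -17.9 (alt 162.1) q6 -1.65
608 z max 65.2012456910115
red [235. 184.] 3.8 [698.2 217.1 698.  216.6 127.5  44.7  89.4]
green 1049 6.6 [682.2 133.3 684.  101.2 200.2  75.5 -89.9]
green 921 5.8 [682.6 288.9 683.4 316.3 167.6  74.6  89.7]
green 491 13.8 [ 484.7 -230.1  457.7 -238.1  122.9   78.2   -2.8]
dark [378. 224.] 522 10.8 [ 571.2 -139.6  571.2 -139.9   89.2   43.9   16.2]
dark [420. 258.] 134 41.8 [ 484.3 -229.3  480.1 -230.2   57.8   16.8   -5.9]
dark [208. 298.] 240 30.8 [410.3 284.2 413.2 278.6  71.4  43.8 -86.3]
```

servo_tool(motion=[[[-30,-40,0,0,0,-5,0.65],[-58,-80,0,0,0,-10,0.65],[-85,-120,0,0,0,-15,0.65],[-109.4,-152.4,20,0,0,-17.9,0.65],[-109.4,-152.4,60,0,0,-17.9,0.65],[-109.4,-152.4,100,0,0,-17.9,0.65],[-109.4,-152.4,135,0,0,-17.9,0.65],[-109.4,-152.4,146,0,0,-17.9,0.65],[-109.4,-152.4,146,0,0,-17.9,0.65],[-109.4,-152.4,146,0,0,-17.9,0.65]]])

```text
t: 44.15
position: [0.5713, -0.1398, -0.0352]
orientation: [0.0, -0.14, 0.99, -0.0]
ft_force: [0.2, -0.2, 0.6]
opening: 0.0555
grasp_force: 0.0
```

```bash
python3 - <<'E'
from h import *
go(571.2,-139.7,-40,16.1)
E
```

```text
t 44.15 at [ 571.3 -139.8  -35.2] toolx yaw -163.9 -> shift [0.  0.1 4.8] turn z -0.0 (alt 180.0) q6 -2.21
```

servo_tool(motion=[[[0,0,3,0,0,0,0.6],[0,0,5,0,0,0,0.6],[0,0,5,0,0,0,0],[0,0,5,0,0,0,0],[0,0,5,0,0,0,0],[0,0,5,0,0,0,0],[0,0,5,0,0,0,0],[0,0,5,0,0,0,0]]])

```text
t: 44.95
position: [0.5715, -0.1399, -0.0395]
orientation: [0.001, -0.14, 0.99, -0.001]
ft_force: [-0.2, 0.0, 6.6]
opening: 0.0422
grasp_force: 51.9
```

servo_tool(motion=[[[0,0,-15,0,0,0,0],[0,0,-50,0,0,0,0],[0,0,-90,0,0,0,0],[0,0,-125,0,0,0,0],[0,0,-135,0,0,0,0],[0,0,-135,0,0,0,0]]])

```text
t: 45.55
position: [0.5715, -0.14, 0.0959]
orientation: [0.002, -0.14, 0.99, -0.001]
ft_force: [-0.0, -0.3, -0.8]
opening: 0.0421
grasp_force: 51.2
```

```bash
python3 - <<'E'
from h import *
s=bot.read_state(); print(s["opening"],s["grasp_force"]); go(466.8,15.8,60,-1.8)
E
```

```text
0.042114515658718314 51.19126081466675
t 45.55 at [ 571.5 -140.    95.9] toolx yaw -163.9 -> shift [ 57.6 178.8  35.3] turn z 17.9 (alt -162.1) q6 -2.21
```

servo_tool(motion=[[[13,40,0,0,0,5,0],[26,80,0,0,0,10,0],[39,120,0,0,0,15,0],[52,160,0,0,0,17.9,0],[57.6,178.8,0,0,0,17.9,0],[57.6,178.8,20,0,0,17.9,0],[57.6,178.8,30,0,0,17.9,0],[57.6,178.8,30,0,0,17.9,0],[57.6,178.8,30,0,0,17.9,0],[57.6,178.8,30,0,0,17.9,0]]])

```text
t: 46.55
position: [0.4662, 0.0158, 0.0642]
orientation: [0.0, 0.016, 1.0, 0.0]
ft_force: [0.0, -0.6, -0.7]
opening: 0.0425
grasp_force: 51.2
```

```bash
python3 - <<'E'
from h import *
im,d=optics.camera("side"); W=cloud("side",d)*1000
m=(W[...,2]>98)&(W[...,2]<118)&(W[...,0]>400)&(W[...,0]<540)&(W[...,1]<60)&(W[...,1]>0)&(im[...,0]>im[...,2]+25)
P=W[m]; print(m.sum(),np.percentile(P,[1,99],axis=0)); go(466.8,15.8,27,-1.8)
cv2.imwrite("pics/s9.png",cv2.resize(im[120:270,330:480,::-1],None,fx=4,fy=4))
E
```

```text
489 [[421.3033439    0.54507099 104.05130903]
 [510.26608255  44.72424641 115.09073251]]
t 46.6 at [466.3  15.8  64.4] toolx yaw 178.1 -> shift [-0.5  0.1 37.4] turn z -0.1 (alt 179.9) q6 -1.65
```

View pics/s9.png

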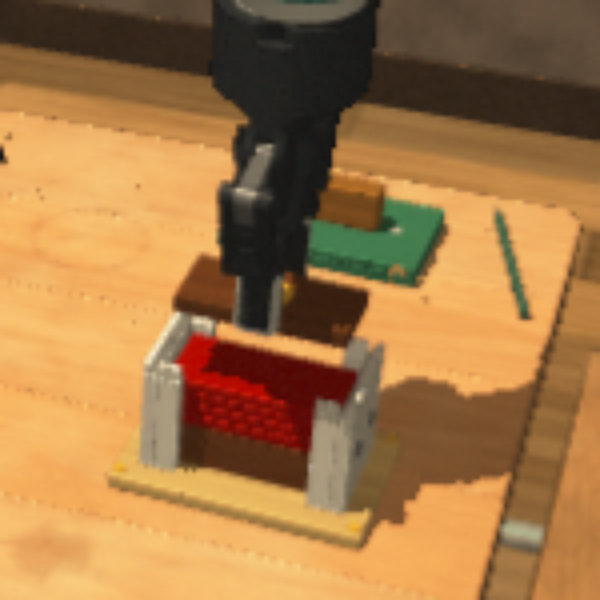

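servo_tool(motion=[[[-0.7,0,10,0,0,0,0],[-0.7,0,18,0,0,0,0],[-0.7,0,24,0,0,0,0],[-0.7,0,30,0,0,0,0],[-0.7,0,35,0,0,0,0],[-0.7,0,37.5,0,0,0,0],[-0.7,0,37.5,0,0,0,0]]])

```text
t: 47.3
position: [0.466, 0.0163, 0.0263]
orientation: [-0.0, 0.016, 1.0, 0.0]
ft_force: [-0.9, 1.1, -0.8]
opening: 0.0425
grasp_force: 51.2
```

servo_tool(motion=[[[0,0,1,0,0,0,0],[0,0,2,0,0,0,0],[0,0,3,0,0,0,0],[0,0,3,0,0,0,0]]])

```text
t: 47.7
position: [0.4666, 0.0162, 0.0245]
orientation: [0.0, 0.016, 1.0, -0.0]
ft_force: [-1.7, -0.4, 4.7]
opening: 0.0423
grasp_force: 51.8
```

servo_tool(motion=[[[0,0,-0.5,0,0,0,0.65],[0,0,-0.5,0,0,0,0.65],[0,0,-0.5,0,0,0,0.65],[0,0,-20,0,0,0,0.65],[0,0,-60,0,0,0,0.65],[0,0,-95,0,0,0,0.65],[0,0,-95,0,0,0,0.65],[0,0,-95,0,0,0,0.65]]])

```text
t: 48.5
position: [0.4666, 0.0162, 0.1191]
orientation: [0.001, 0.016, 1.0, -0.0]
ft_force: [-0.2, -1.0, -0.3]
opening: 0.0551
grasp_force: 0.0
```

```bash
python3 - <<'E'
from h import *
im,W,h=top(); Z=W[...,2]
m=(W[...,0]>380)&(W[...,0]<580)&(W[...,1]<-160)&(W[...,1]>-300)
b=m&(abs(Z-42)<4);print("handle",b.sum(),rect("top",b,42))
b=m&(abs(Z-14)<4);print("plate",b.sum(),rect("top",b,14))
go(484.5,-230.8,60,-3.2)
im,W,m=side_jig(); P=W[m]; print(len(P),"z max",np.percentile(P[:,2],98))
E
```

```text
handle 160 [ 484.3 -229.3  482.7 -229.8   57.8   16.8   -5.9]
plate 1357 [ 483.7 -229.3  483.3 -229.3  124.9   82.1   -3.4]
t 48.55 at [465.6  16.3 118.1] toolx yaw 178.2 -> shift [ -26.8 -246.4   58. ] turn z 1.4 (alt -178.6) q6 -1.65
710 z max 75.13026867857099
```

servo_tool(motion=[[[-5,-45,0,0,0,1.4,0.6],[-10,-90,0,0,0,1.4,0.6],[-15,-135,0,0,0,1.4,0.6],[-20,-180,0,0,0,1.4,0.6],[-25,-225,0,0,0,1.4,0.6],[-26.8,-246.4,20,0,0,1.4,0.6],[-26.8,-246.4,58,0,0,1.4,0.6],[-26.8,-246.4,90,0,0,1.4,0.6],[-26.8,-246.4,120,0,0,1.4,0.6],[-26.8,-246.4,132,0,0,1.4,0.6],[-26.8,-246.4,132,0,0,1.4,0.6],[-26.8,-246.4,132,0,0,1.4,0.6]]])

```text
t: 49.8
position: [0.4857, -0.2311, -0.0131]
orientation: [0.0, 0.028, 1.0, -0.0]
ft_force: [-0.1, -0.0, 0.7]
opening: 0.0516
grasp_force: 0.0
```

```bash
python3 - <<'E'
from h import *
go(484.5,-230.8,-20.5,-3.2); print(bot.read_state()["ft_force"])
E
```

```text
t 49.8 at [ 485.7 -231.1  -13.1] toolx yaw 176.8 -> shift [1.2 0.2 7.4] turn z 0.0 (alt -180.0) q6 -2.09
[-0.07980625 -0.02892997  0.67796531]
```

servo_tool(motion=[[[1,0.2,4,0,0,0,0.6],[1,0.2,6.8,0,0,0,0.6],[1,0.2,6.8,0,0,0,0],[1,0.2,6.8,0,0,0,0],[1,0.2,6.8,0,0,0,0],[1,0.2,6.8,0,0,0,0],[1,0.2,6.8,0,0,0,0],[1,0.2,6.8,0,0,0,0]]], newtons=80)

```text
t: 50.6
position: [0.4847, -0.2309, -0.0194]
orientation: [0.0, 0.028, 1.0, -0.0]
ft_force: [-1.2, 0.1, 6.2]
opening: 0.0169
grasp_force: 79.5
```

servo_tool(motion=[[[0,0,-15,0,0,0,0],[0,0,-50,0,0,0,0],[0,0,-90,0,0,0,0],[0,0,-120,0,0,0,0],[0,0,-120,0,0,0,0],[0,0,-120,0,0,0,0]]])

```text
t: 51.2
position: [0.4842, -0.2306, 0.0998]
orientation: [0.0, 0.028, 1.0, -0.0]
ft_force: [-0.9, -0.1, -1.5]
opening: 0.0165
grasp_force: 78.6
```

```bash
python3 - <<'E'
from h import *
s=bot.read_state(); print(s["opening"],s["grasp_force"]); go(467.6,16,70,-1.8)
E
```

```text
0.016537517384895367 78.63407492637634
t 51.2 at [ 484.2 -230.6   99.8] toolx yaw 176.8 -> shift [ 30.4 245.3  29.8] turn z -1.4 (alt 178.6) q6 -2.09
```

servo_tool(motion=[[[5,45,0,0,0,-1.4,0],[10,90,0,0,0,-1.4,0],[15,135,0,0,0,-1.4,0],[20,180,0,0,0,-1.4,0],[26,220,0,0,0,-1.4,0],[30.4,245.3,0,0,0,-1.4,0],[30.4,245.3,15,0,0,-1.4,0],[30.4,245.3,28,0,0,-1.4,0],[30.4,245.3,28,0,0,-1.4,0],[30.4,245.3,28,0,0,-1.4,0]]])

```text
t: 52.2
position: [0.4664, 0.016, 0.0706]
orientation: [-0.002, 0.016, 1.0, 0.0]
ft_force: [0.6, 0.1, 0.3]
opening: 0.0166
grasp_force: 78.8
```

```bash
python3 - <<'E'
from h import *
im,d=optics.camera("side"); W=cloud("side",d)*1000; hsv=cv2.cvtColor(im,cv2.COLOR_RGB2HSV).astype(int)
m=(hsv[...,0]>60)&(hsv[...,0]<95)&(hsv[...,1]>70)&(W[...,2]>80)&(W[...,2]<120)&(W[...,0]>390)&(W[...,0]<550)&(abs(W[...,1]-16)<70)
P=W[m]; print("cover",m.sum(),np.percentile(P,[1,99],axis=0))
J=W[(abs(W[...,2]-72)<5)&(W[...,0]>400)&(W[...,0]<540)&(abs(W[...,1]-16)<60)]; print("rim",np.percentile(J,[1,99],axis=0))
im2,W2,h=top(); m=(abs(W2[...,2]-108)<5)&(h[...,0]>60)&(h[...,0]<95)&(W2[...,0]<560); print(m.sum(),np.percentile(W2[m],[1,99],axis=0))
go(467.6,16,55,-1.8)
cv2.imwrite("pics/s10.png",cv2.resize(im[120:270,330:480,::-1],None,fx=4,fy=4))
E
```

```text
cover 1154 [[404.22686478 -13.9110634   91.39551956]
 [525.14691281  59.7864881  106.01434839]]
rim [[413.07052924  31.90787431  67.10777448]
 [520.59523462  51.07238155  76.62102461]]
14 [[407.73939918  19.52387042 103.04964925]
 [420.11604297  54.06929888 105.37570596]]
t 52.3 at [467.7  15.7  71.7] toolx yaw 178.2 -> shift [ 0.1  0.3 16.7] turn z -0.0 (alt 180.0) q6 -1.65
```

View pics/s10.png

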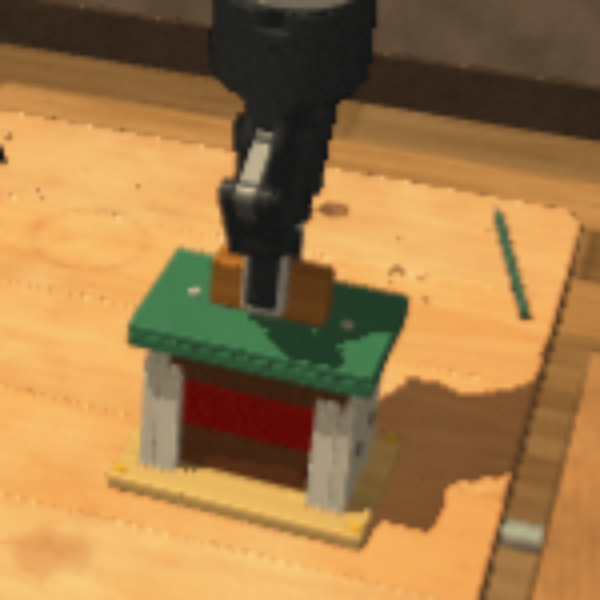

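servo_tool(motion=[[[-0.8,-0.3,6,0,0,0,0],[-0.8,-0.3,10,0,0,0,0],[-0.8,-0.3,14,0,0,0,0],[-0.8,-0.3,16,0,0,0,0],[-0.8,-0.3,18,0,0,0,0],[-0.8,-0.3,20,0,0,0,0],[-0.8,-0.3,20,0,0,0,0]]])

```text
t: 53.0
position: [0.4683, 0.0156, 0.0517]
orientation: [-0.0, 0.016, 1.0, 0.0]
ft_force: [-0.3, 0.4, -0.7]
opening: 0.0165
grasp_force: 78.8
```

servo_tool(motion=[[[0,0,1,0,0,0,0],[0,0,2,0,0,0,0],[0,0,3,0,0,0,0],[0,0,4,0,0,0,0],[0,0,4,0,0,0,0]]])

```text
t: 53.5
position: [0.4686, 0.0156, 0.0486]
orientation: [0.0, 0.016, 1.0, 0.0]
ft_force: [-1.2, 0.7, 4.7]
opening: 0.0168
grasp_force: 79.7
```

Seated as expected (48.6). Release and retreat.

servo_tool(motion=[[[0,0,-0.5,0,0,0,0.6],[0,0,-0.5,0,0,0,0.6],[0,0,-0.5,0,0,0,0.6],[0,0,-0.5,0,0,0,0.6],[0,0,-30,0,0,0,0.6],[0,0,-70,0,0,0,0.6],[0,0,-110,0,0,0,0.6],[0,40,-110,0,0,0,0.6],[0,85,-110,0,0,0,0.6],[0,130,-110,0,0,0,0.6],[0,175,-110,0,0,0,0.6],[0,220,-110,0,0,0,0.6],[0,250,-110,0,0,0,0.6],[0,250,-110,0,0,0,0.6],[0,250,-110,0,0,0,0.6]]])

```text
t: 55.0
position: [0.476, 0.2656, 0.1575]
orientation: [-0.0, 0.015, 1.0, -0.001]
ft_force: [-0.4, 0.5, -0.7]
opening: 0.0514
grasp_force: 0.0
```

```bash
python3 - <<'E'
from h import *
im,W,h=top(); Z=W[...,2]
m=(W[...,0]>380)&(W[...,0]<560)&(abs(W[...,1]-16)<70)
b=m&(abs(Z-82)<4);print("plate",b.sum(),rect("top",b,82),np.median(Z[b])); A=np.c_[W[b][:,:2],np.ones(b.sum())]; print("tilt",np.linalg.lstsq(A,Z[b],rcond=None)[0][:2])
b=m&(abs(Z-10)<3);print("base",cv2.minAreaRect(W[b][:,:2].astype(np.float32)))
cv2.imwrite("pics/t11.png",im[:,:,::-1])
E
```

```text
plate 1688 [468.6  16.5 467.6  16.4 125.7  78.8  -1.5] 81.73746389468228
tilt [ 0.00099649 -0.00115623]
base ((466.8012390136719, 16.113910675048828), (92.01535034179688, 135.85897827148438), 88.45852661132812)
```

View pics/t11.png

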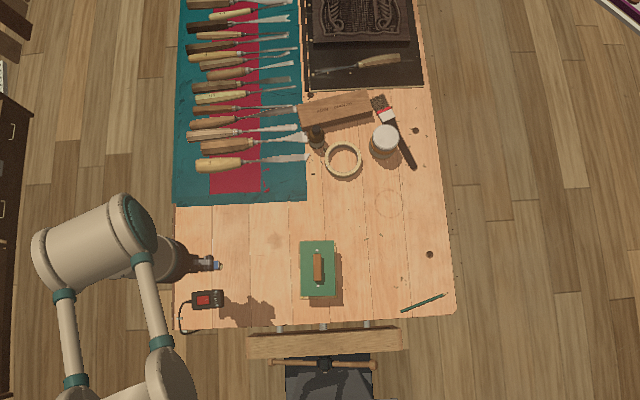

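The picture shows the cover seated at (318,269), level and centred within 2 mm. The tape at (343,159) and the jar at (384,140) have not moved. The eraser sits beside the gripper tip, near (212,265). The gripper is well above the bench and touches nothing.

```bash
python3 -c "
from plant import bot
print(bot.finish_job())"
```

```text
the job is handed in; nothing more can be done
None
```

I stacked the body block, all four spacers and the top plate in the jig's pocket, put the cover back level on the rim (within about 2 mm of centre) and handed the job in at about 55 s; no verdict came back.

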